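Weigh a spanner on the two-pan bench balance

ROBOT

A 6-joint arm with a two-finger parallel gripper is mounted at the origin on a cart in front of the work surface, level with it; the furniture and walls round the work are solid. World frame = base frame: x ahead of the robot, y to its left, z up, the work surface at z = 0. Lengths are in m, angles in rad, forces in N, time in s.
With the tool pointing down it reaches from about 0.325 to 0.875 m from the base axis. Payload 4.4 kg.
Tool frame: the origin (TCP) lies at the very end of the fingers, on their centre line; the grasp point (between the pads) lies 19 mm behind it (arm.hold_point_z is the x of the grasp point in the tool frame, in m); x points along the fingers, y is the direction in which the jaws open and shut, and the axes are right-handed (so a half turn about x gives the same grasp; the last joint's range is limited). The gripper opens to 85 mm and grips with 20 to 120 N. Pads are 22 mm wide; open, the fingers measure 114 mm over their backs; the gripper's body (76 mm by 85 mm) begins 54 mm behind the grasp point. The pads swing forward as they close: fully open they stand 13 mm farther back than shut.
Start: joints at [0.992, 0.207, 1.542, -0, 1.393, -0.15], TCP at [0.239, 0.523, 0.231] pointing down, gripper open.
Joint ranges: [-2.73, 2.73], [-0.86, 2.22], [0.23, 2.46], [-1.11, 4.25], [0.08, 2.63], [-2.82, 2.82]. Speed limits (rad/s): [2.79, 2.79, 3.14, 3.14, 3.14, 3.14].

INTERFACE

Orientations are given as a unit quaternion [w, x, y, z].
In Python, from workcell import arm gives the robot as it stands.
- The arm moves only by the shell command python3 -m crank 'ROWS'. ROWS is a JSON object of lists of equal length, an entry for each row: "slide": the shift along the tool's x, y, z in m, a list of three; "dr": the turn, a rotation vector about the tool's x, y, z in rad, a list of three; "jaw": the opening, from 0 (shut) to 1 (fully open). In form: {"slide": [[dx, dy, dz], ...], "dr": [[rx, ry, rz], ...], "jaw": [jaw, ...]}. A call has 1 to 5 rows; each row is the pose to reach, as a shift and turn from the pose commanded when the call began, along the tool's axes at that moment; what a row does not reach only later rows make up. A row lasts 1/12 s, in which the tool goes at most 41.7 mm and 7.16 degrees, less where a joint would pass 70% of its speed; a pose out of reach is approached as far as the arm can. A call with a gripper value outside its range is refused whole. The fingers move at their own pace and stop on an object; the grip force is fixed at half the most. Time passes only in rows, so rows that repeat a pose let the fingers close. It gives the time, the measured TCP pose, the force and the opening at its end, in the units of the state.
- arm.read_state(): the state, without advancing time (a new reading comes with each control period).
- arm.grab_frame(name): name is "scene" or "top" or "wrist"; returns the picture (420x560x3 uint8, red, green, blue); there is no depth.
- arm.calibration(name): a dict with "mtx" (3x3 intrinsics, pixels), "k1" (the pictures are not rectified: a ray, as slopes to the right and down, at radius r is drawn at 1 + k1 r^2 times it, then the intrinsics apply), "R" (3x3) and "t" (3): a world point X has camera coordinates R X + t; the wrist camera has in their place "mount" (4x4, takes a point from camera to tool coordinates, whose origin is the TCP and whose axes are the tool frame's). Camera axes: x right, y down, z forward; pixel columns grow to the right and rows downward; lengths in m; the calibration is good to about 2 mm. A picture is of the moment at which its call begins: read the wrist's pose just before it. calibration takes no time and is no camera call.
- arm.hand_in(): hands the job in, once; it reports no verdict.
The state is a dict: "time": time; "q": joint angles; "joint_velocities": joint speeds; "tau": joint torques, N m; "eef_pos": TCP position; "eef_rot": TCP orientation; "ft_force": force on the tool from outside, world axes, zero at the start; "torque": the same for the moment, N m; "gripper_width": opening from 0.0 (shut) to 1.0 (fully open).
Only numpy, scipy, OpenCV 4.12 (cv2) and the standard library are available. Lean on these libraries where they do the work, as an engineer would, in place of code of your own. Each camera call takes 0.05 s, during which the arm holds its last target.

TASK

Weigh the spanner on the two-pan balance: lay it across both rests of the cradle pan, and stand on the flat pan the weights from the wooden board that bring the beam level. Set things down gently, without dropping them, leave the spanner and those weights on the balance with any unused weight off it, and leave the gear, the bearing ring and the tin where they are.

Things in the scene. Friction and masses are not known exactly. Their poses are not given: they have to be found in the camera images.
- balance: Fixed grey two-pan balance, foot 100 x 250 mm; origin at the centre of its underside on the bench, y along the beam towards the cradle pan, z up. The cradle pan stands 130 mm to its +y, the flat pan 130 mm to its -y; both pans always stay level while the beam tips. Between the pans a pointer and an upright white scale plate reach 120 mm high.
- beam (a joint): Tilt of the beam in rad: 0 level, positive when the flat pan is low (too much weight on it), negative when the cradle pan is low; stops at about +-0.10. It settles within 1 to 2 s at about 0.02 rad for each 10 g of difference between the loads, until it meets the stop. Where on a pan a load stands makes no difference. With both pans empty it is level.
- cradle_top (a point): Point midway between the two rests of the cradle pan, at the height of the rests' top edges (112 mm above the bench when level). The rests are upright aluminium plates 6 mm thick, 66 mm wide along the balance's y, 52 mm to either side of this point along the balance's x, with an open gap between them 36 mm deep down to the pan. Each top edge has upturned ends 12 mm high that leave 54 mm between them. A spanner laid along the balance's x lies across both.
- rest_near: The cradle's rest on the balance's -x side (nearer the robot); origin not meaningful.
- rest_far: The cradle's rest on the balance's +x side; origin not meaningful.
- flat_pan_top (a point): Centre of the upper face of the flat pan (76 mm above the bench when level), a round steel plate of 124 mm diameter with a rim 2.5 mm high.
- spanner_mid (a point): Steel double-ended spanner lying flat, 203 mm long along its y, at most 35 mm wide along its x at the two heads, shank about 14 mm wide over the middle 120 mm, 8 mm high; this point is its middle, half-way up, and about its centre of mass. It weighs 112 to 128 g.
- w100_mid (a point): Largest of three round steel weights with a knob on top: 100 g, 27 mm diameter (the straight body is the lower 22 mm), 36 mm high; this point is on its axis half-way up.
- w50_mid (a point): Middle steel knob weight: 50 g, 21 mm diameter (body the lower 18 mm), 29 mm high; this point is on its axis half-way up.
- w20_mid (a point): Smallest steel knob weight: 20 g, 15 mm diameter (body the lower 14 mm), 23 mm high; this point is on its axis half-way up.
- weight_board: Fixed wooden board 60 x 180 x 10 mm on which the three weights stand in a row along its y, 55 mm apart, in any order; origin at the centre of its underside.
- spur_gear: Bystander: steel spur gear, 60 mm diameter, 14 mm high, origin at the centre of its underside.
- race_ring: Bystander: steel bearing ring, 52 mm diameter, 15 mm high, origin at the centre of its underside.
- lidded_tin: Bystander: round tin, 64 mm diameter, 31 mm high, origin at the centre of its underside.

How it is judged:
By the outcome, as a careful person would: the job done as asked, in the order asked, and still so for the second after the job is handed in, with the robot touching nothing.
It also fails if it takes over 72 s, if anything falls off the work surface, if the arm or the gripper's body presses on something with over 40 N, if the wrist force passes 120 N, or if a joint passes its speed limit or range.

## Working session

There is one attempt and no reset: what is moved stays moved. The work goes in short steps, Python scripts to look and compute and a shell command to move; the robot and the scene stay as the last step left them, time stands still between calls to the robot, and variables do not carry over. Pictures are saved under pics/ and viewed, and the job is handed in when it is done.

```bash
ls; mkdir -p pics; python3 - <<'E'
from workcell import arm
import cv2
print(arm.read_state(), arm.hold_point_z)
for n in("scene","top","wrist"):
    cv2.imwrite(f"pics/{n}0.png",arm.grab_frame(n)[:,:,::-1])
    print(n,arm.calibration(n))
E
```

```text
pics
{'time': 0.0, 'q': array([ 9.91489295e-01,  2.07438358e-01,  1.54298946e+00,  1.19807972e-05,
        1.39349773e+00, -1.50528253e-01]), 'joint_velocities': array([ 2.36393937e-04, -1.30148887e-03, -2.17429817e-04,  3.45040763e-04,
       -7.06066198e-06, -1.09110895e-03]), 'tau': array([ 1.20259159e-03, -3.83033288e+01, -2.91596121e+01,  1.90559803e-05,
        1.04620095e-02, -2.43205434e-06]), 'eef_pos': array([0.23865635, 0.52228419, 0.23009851]), 'eef_rot': array([ 0.69061975,  0.14966919,  0.69121623, -0.15120719]), 'ft_force': array([ 0.72793736,  0.25375199, -0.23236834]), 'torque': array([-0.03791993, -0.00579791, -0.02762153]), 'gripper_width': 1.0020518874635815} -0.0187
scene {'mtx': array([[408.82708597,   0.        , 273.8515032 ],
       [  0.        , 408.82708597, 219.6783111 ],
       [  0.        ,   0.        ,   1.        ]]), 'k1': -0.10198000357092253, 'R': array([[ 0.83486182, -0.55025188,  0.01511973],
       [-0.2288795 , -0.37198264, -0.8995794 ],
       [ 0.50061953,  0.7475639 , -0.43649548]]), 't': array([-0.43032617,  0.24015523,  0.73198173])}
top
[... 240 characters left out ...]
07],
       [-0.98557457,  0.00385387, -0.16919787],
       [ 0.16923409,  0.01292735, -0.9854911 ]]), 't': array([0.03004683, 0.5473015 , 1.44159965])}
wrist {'mtx': array([[308.71914538,   0.        , 280.96634838],
       [  0.        , 308.71914538, 212.70043447],
       [  0.        ,   0.        ,   1.        ]]), 'k1': -0.02804062762803648, 'mount': array([[-1.76494372e-03, -3.25141871e-01,  9.45663602e-01,
        -1.43172941e-01],
       [ 9.99997904e-01, -1.55534782e-03,  1.33158485e-03,
        -2.60061332e-04],
       [ 1.03788183e-03,  9.45663970e-01,  3.25143935e-01,
        -8.33559084e-02],
       [ 0.00000000e+00,  0.00000000e+00,  0.00000000e+00,
         1.00000000e+00]])}
```

View pics/scene0.png

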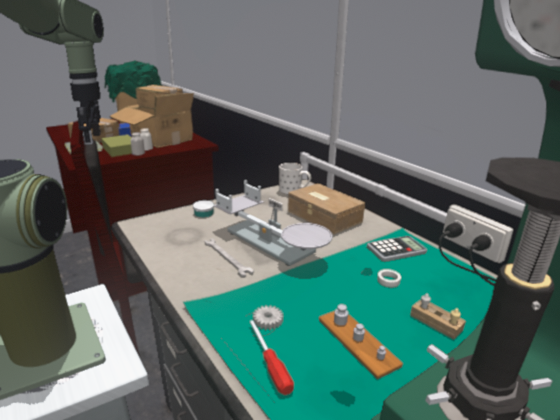

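View pics/top0.png

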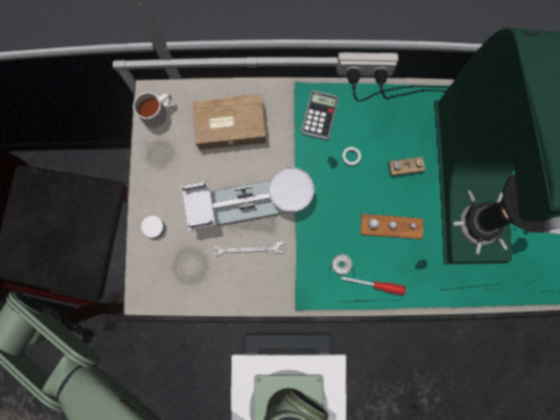

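View pics/wrist0.png

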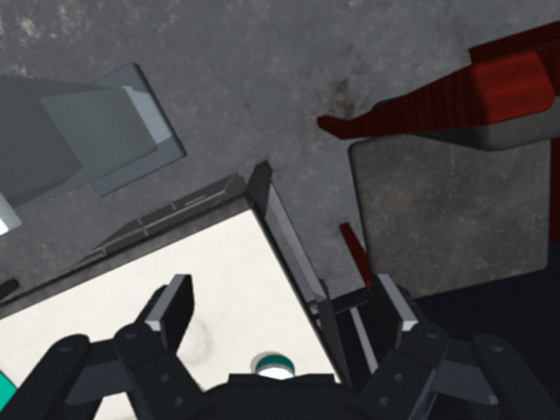

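```bash
cat > h.py <<'E'
import numpy as np, cv2
from workcell import arm
from scipy.spatial.transform import Rotation as Rn
def cam(n,st=None):
    c=arm.calibration(n); 
    if n!="wrist": return c["mtx"],c["k1"],c["R"],c["t"]
    q=st["eef_rot"]; T=np.eye(4); T[:3,:3]=Rn.from_quat([q[1],q[2],q[3],q[0]]).as_matrix(); T[:3,3]=st["eef_pos"]
    W=np.linalg.inv(T@c["mount"]); return c["mtx"],c["k1"],W[:3,:3],W[:3,3]
def px2w(C,uv,z):
    K,k1,R,t=C
    p=cv2.undistortPoints(np.array(uv,float).reshape(-1,1,2),K,np.array([k1,0,0,0,0.])).reshape(-1,2)
    d=np.c_[p,np.ones(len(p))]@R; o=-R.T@t
    return o+d*((z-o[2])/d[:,2])[:,None]
def w2px(C,X):
    K,k1,R,t=C
    return cv2.projectPoints(np.array(X,float).reshape(-1,1,3),cv2.Rodrigues(R)[0],t,K,np.array([k1,0,0,0,0.]))[0].reshape(-1,2)
def crop(img,x0,x1,y0,y1,f,name):
    cv2.imwrite(name,cv2.resize(img[y0:y1,x0:x1],None,fx=f,fy=f,interpolation=cv2.INTER_CUBIC)[:,:,::-1])
E
python3 - <<'E'
from h import *
im=arm.grab_frame("top"); np.save("top.npy",im)
crop(im,140,340,140,280,4,"pics/topA.png"); crop(im,320,440,190,300,5,"pics/topB.png")
E
```

```text
(no output)
```

View pics/topA.png

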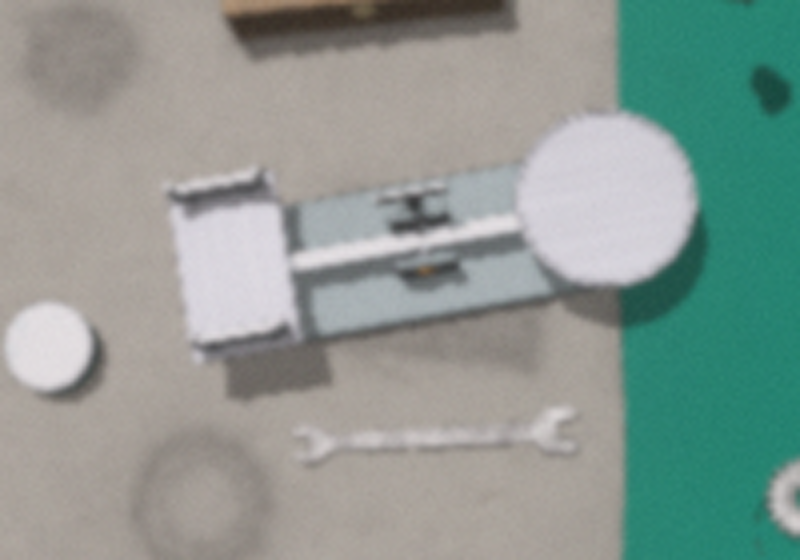

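View pics/topB.png

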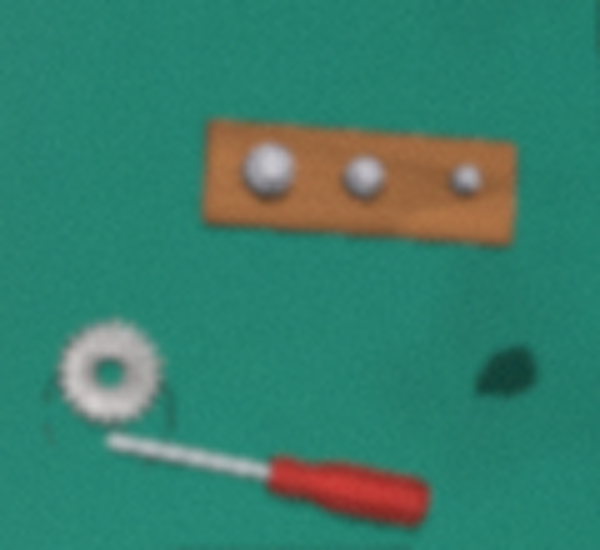

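```bash
python3 - <<'E'
from h import *
C=cam("top"); im=np.load("top.npy")
A=lambda u,v:(140+(u+.5)/4-.5,140+(v+.5)/4-.5)
B=lambda u,v:(320+(u+.5)/5-.5,190+(v+.5)/5-.5)
hsv=cv2.cvtColor(im,cv2.COLOR_RGB2HSV)
def show(n,uv,z): print(n,px2w(C,[uv],z)[0].round(4))
show("pan",A(607,198),.0765)
for n,p in dict(farL=(167,188),farR=(266,172),nearL=(197,357),nearR=(300,340)).items(): show(n,A(*p),.124)
# spanner mask
m=((hsv[...,1]<40)&(hsv[...,2]>175)).astype(np.uint8)
s=np.zeros_like(m); s[238:262,208:290]=m[238:262,208:290]
n,lab,st,ce=cv2.connectedComponentsWithStats(s); print(st[1:],ce[1:])
ys,xs=np.nonzero(s); pts=np.c_[xs,ys].astype(np.float32); r=cv2.minAreaRect(pts); print(r, pts.mean(0))
b=cv2.boxPoints(r); print(px2w(C,b,.008).round(4)); show("sp c",r[0],.008)
for n,p,z in (("w100",(269,165),.046),("w50",(365,172),.039),("w20",(467,178),.033)): show(n,B(*p),z)
for p in ((209,119),(517,143),(513,246),(204,224)): show("board",B(*p),.01)
for n,p,z in (("tin",(50,348),.031),): show(n,A(*p),z)
show("gear",B(112,370),.014); 
show("foot",A(330,337),.01)
# red boxes
E
```

```text
pan [ 0.6047 -0.0098  0.0765]
farL [0.603  0.2858 0.124 ]
farR [0.6135 0.2189 0.124 ]
nearL [0.4886 0.2623 0.124 ]
nearR [0.4998 0.1938 0.124 ]
[[268 241  16  11  79]
 [213 246  52   9 195]
 [280 251   3   1   3]] [[275.94936709 245.92405063]
 [236.24615385 248.97435897]
 [281.         251.        ]]
((247.99798583984375, 247.45530700683594), (10.124184608459473, 70.4219741821289), 87.43623352050781) [248.05415 248.12636]
[[0.4612 0.2141 0.008 ]
 [0.4698 0.0141 0.008 ]
 [0.4411 0.0129 0.008 ]
 [0.4323 0.2124 0.008 ]]
sp c [0.4512 0.1131 0.008 ]
w100 [ 0.5152 -0.2385  0.046 ]
w50 [ 0.512  -0.2941  0.039 ]
w20 [ 0.5091 -0.3538  0.033 ]
board [ 0.5474 -0.2107  0.01  ]
board [ 0.5326 -0.3899  0.01  ]
board [ 0.4729 -0.3848  0.01  ]
board [ 0.4869 -0.2062  0.01  ]
tin [0.508  0.3855 0.031 ]
gear [ 0.404  -0.1517  0.014 ]
foot [0.5186 0.1874 0.01  ]
```

```bash
cat >> h.py <<'E'
def go(p,yaw,st=None):
    """slide, dr from current pose to tcp p with tool down (x=-z world), tool y at yaw (deg) in world"""
    st=st or arm.read_state(); q=st["eef_rot"]; R0=Rn.from_quat([q[1],q[2],q[3],q[0]])
    a=np.deg2rad(yaw); x=np.array([0,0,-1.]); y=np.array([np.cos(a),np.sin(a),0]); 
    R1=Rn.from_matrix(np.c_[x,y,np.cross(x,y)])
    s=R0.inv().apply(np.array(p)-st["eef_pos"]); d=(R0.inv()*R1).as_rotvec()
    M=R0.as_matrix()
    print("t",round(st["time"],2),"pos",st["eef_pos"].round(4),"yaw",np.rad2deg(np.arctan2(M[1,1],M[0,1])).round(1),"q",st["q"].round(2),"F",st["ft_force"].round(2),"w",round(st["gripper_width"],3))
    print("slide",s.round(4),"dr",d.round(3),"|s|",np.linalg.norm(s).round(3))
E
python3 - <<'E'
from h import *
st=arm.read_state(); q=st["eef_rot"]; print(Rn.from_quat([q[1],q[2],q[3],q[0]]).as_matrix().round(3))
for y in (2.5,182.5): go([.45,.113,.2],y)
E
```

```text
[[-0.001  0.416  0.909]
 [-0.001  0.909 -0.416]
 [-1.    -0.002 -0.   ]]
t 0.2 pos [0.2388 0.5225 0.2305] yaw 65.4 q [ 0.99  0.21  1.54  0.    1.39 -0.15] F [-0.29 -0.27 -0.27] w 1.002
slide [ 0.0308 -0.2846  0.3624] dr [1.098e+00 1.000e-03 2.000e-03] |s| 0.462
t 0.2 pos [0.2388 0.5225 0.2305] yaw 65.4 q [ 0.99  0.21  1.54  0.    1.39 -0.15] F [-0.29 -0.27 -0.27] w 1.002
slide [ 0.0308 -0.2846  0.3624] dr [-2.043e+00 -2.000e-03  1.000e-03] |s| 0.462
```

```bash
python3 -m crank '{"slide":[[0.05,-0.285,0.362],[0.05,-0.285,0.362],[0.05,-0.285,0.362],[0.05,-0.285,0.362],[0.05,-0.285,0.362]],"dr":[[1.1,0,0],[1.1,0,0],[1.1,0,0],[1.1,0,0],[1.1,0,0]],"jaw":[1,1,1,1,1]}'; python3 -c "
from h import *
go([.45,.113,.17],2.5)"
```

```text
time: 0.62
eef_pos: [0.334, 0.3371, 0.2085]
eef_rot: [0.61, 0.357, 0.61, -0.357]
ft_force: [-0.1, 0.0, 0.0]
gripper_width: 0.998
t 0.62 pos [0.334  0.3371 0.2085] yaw 29.3 q [ 0.61  0.01  1.81 -0.    1.32  0.1 ] F [-0.11  0.02  0.02] w 0.998
slide [ 0.0385 -0.0087  0.2522] dr [ 0.468  0.    -0.   ] |s| 0.255
```

```bash
python3 -m crank '{"slide":[[0.04,-0.009,0.252],[0.04,-0.009,0.252],[0.04,-0.009,0.252],[0.04,-0.009,0.252],[0.04,-0.009,0.252]],"dr":[[0.468,0,0],[0.468,0,0],[0.468,0,0],[0.468,0,0],[0.468,0,0]],"jaw":[1,1,1,1,0.6]}'; python3 -m crank '{"slide":[[0,0,0.045],[0,0,0.045]],"dr":[[0,0,0],[0,0,0]],"jaw":[0.6,0.6]}';python3 -c "
from h import *
go([.45,.113,.17],2.5)
st=arm.read_state(); im=arm.grab_frame('wrist'); np.save('w1.npy',im); import pickle; pickle.dump(st,open('w1.pkl','wb'))
cv2.imwrite('pics/w1.png',im[:,:,::-1])"
```

```text
time: 1.03
eef_pos: [0.4295, 0.1545, 0.176]
eef_rot: [0.511, 0.489, 0.511, -0.488]
ft_force: [0.0, 0.8, -0.8]
gripper_width: 0.884
time: 1.2
eef_pos: [0.4319, 0.1055, 0.1756]
eef_rot: [0.511, 0.488, 0.51, -0.491]
ft_force: [-0.5, 0.1, -0.2]
gripper_width: 0.606
t 1.2 pos [0.4319 0.1055 0.1756] yaw 2.4 q [ 0.05 -0.02  1.91 -0.    1.25  0.01] F [-0.46  0.15 -0.2 ] w 0.606
slide [ 0.0056  0.0184 -0.0068] dr [-0.002  0.003  0.001] |s| 0.02
```

View pics/w1.png

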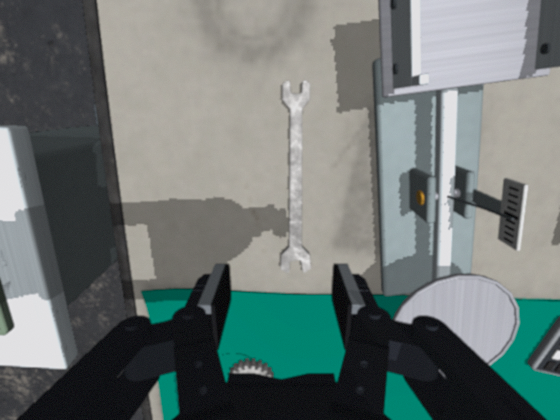

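```bash
python3 - <<'E'
from h import *
import pickle
C=cam("wrist",pickle.load(open('w1.pkl','rb')))
for n,uv,z in (("e1",(296,81),.008),("e2",(295.5,271),.008),("s1",(298,120),.008),("s2",(295.5,175),.008),("s3",(293.5,230),.008),("pan",(458,320),.0785),("foot1",(376,62),.012),("foot2",(383,290),.012),("beam",(448,100),.08),("beam2",(445,260),.08)):
    print(n,px2w(C,[uv],z)[0].round(4))
E
```

```text
e1 [0.4419 0.2123 0.008 ]
e2 [0.4526 0.0124 0.008 ]
s1 [0.4458 0.1774 0.008 ]
s2 [0.4464 0.1233 0.008 ]
s3 [0.4476 0.0627 0.008 ]
pan [0.6044 0.0056 0.0785]
foot1 [0.5133 0.2313 0.012 ]
foot2 [ 0.5548 -0.0063  0.012 ]
beam [0.5511 0.1993 0.08  ]
beam2 [0.5768 0.0692 0.08  ]
```

```bash
python3 -m crank '{"slide":[[0.04,0.0155,-0.0075],[0.08,0.0155,-0.0075],[0.12,0.0155,-0.0075],[0.15,0.0155,-0.0075],[0.155,0.0155,-0.0075]],"dr":[[0,0,0],[0,0,0],[0,0,0],[0,0,0],[0,0,0]],"jaw":[0.6,0.5,0.5,0.5,0.5]}';python3 -c "
from h import *
go([.447,.1125,.002],2.5)"
```

```text
time: 1.67
eef_pos: [0.4405, 0.1204, 0.0159]
eef_rot: [0.509, 0.484, 0.515, -0.49]
ft_force: [-0.7, 0.3, -1.0]
gripper_width: 0.501
t 1.67 pos [0.4405 0.1204 0.0159] yaw 2.9 q [0.08 0.28 1.98 0.   0.9  0.03] F [-0.72  0.28 -1.03] w 0.501
slide [0.0139 0.0063 0.0082] dr [ 0.007 -0.     0.012] |s| 0.017
```

```bash
python3 -m crank '{"slide":[[0,0,0],[0,0,0]],"dr":[[0,0,0],[0,0,0]],"jaw":[0.5,0.5]}';python3 -c "
from h import *
go([.447,.1125,.002],2.5)
im=arm.grab_frame('wrist');cv2.imwrite('pics/w2.png',im[:,:,::-1])"
```

```text
time: 1.83
eef_pos: [0.4473, 0.1205, 0.0222]
eef_rot: [0.513, 0.488, 0.512, -0.487]
ft_force: [0.2, 0.2, 0.5]
gripper_width: 0.502
t 1.83 pos [0.4473 0.1205 0.0222] yaw 2.9 q [0.08 0.27 1.97 0.   0.9  0.03] F [0.18 0.21 0.52] w 0.502
slide [ 0.0202 -0.0007  0.008 ] dr [ 0.006 -0.    -0.002] |s| 0.022
```

View pics/w2.png

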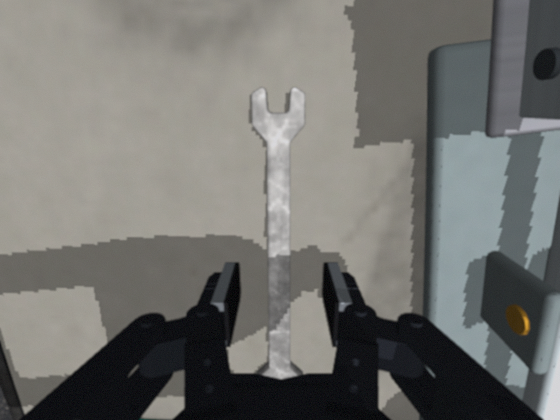

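```bash
python3 -m crank '{"slide":[[0.007,0,0.004],[0.014,0,0.008],[0.019,0,0.008],[0.02,0,0.008],[0.02,0,0.008]],"dr":[[0,0,0],[0,0,0],[0,0,0],[0,0,0],[0,0,0]],"jaw":[0.5,0.5,0.5,0.5,0.4]}'; python3 -m crank '{"slide":[[0,0,0],[0,0,0],[0,0,0],[0,0,0],[0,0,0]],"dr":[[0,0,0],[0,0,0],[0,0,0],[0,0,0],[0,0,0]],"jaw":[0,0,0,0,0]}'; python3 -m crank '{"slide":[[0,0,0],[-0.01,0,0],[-0.03,0,0],[-0.05,0,0],[-0.05,0,0]],"dr":[[0,0,0],[0,0,0],[0,0,0],[0,0,0],[0,0,0]],"jaw":[0,0,0,0,0]}';python3 -c "
from h import *
go([.447,.1125,.002],2.5)
im=arm.grab_frame('wrist');cv2.imwrite('pics/w3.png',im[:,:,::-1])"
```

```text
time: 2.3
eef_pos: [0.4464, 0.1115, 0.0008]
eef_rot: [0.512, 0.488, 0.512, -0.488]
ft_force: [-0.3, -0.1, -0.4]
gripper_width: 0.399
time: 2.72
eef_pos: [0.4471, 0.1117, 0.0015]
eef_rot: [0.512, 0.488, 0.512, -0.487]
ft_force: [-0.2, -0.8, 3.3]
gripper_width: 0.124
time: 3.13
eef_pos: [0.4499, 0.112, 0.0547]
eef_rot: [0.514, 0.489, 0.51, -0.486]
ft_force: [1.1, 0.2, -0.2]
gripper_width: 0.127
t 3.13 pos [0.4499 0.112  0.0547] yaw 2.8 q [0.06 0.2  1.96 0.   0.97 0.01] F [ 1.08  0.22 -0.25] w 0.127
slide [ 0.0527 -0.0032 -0.0006] dr [ 0.006 -0.    -0.007] |s| 0.053
```

View pics/w3.png

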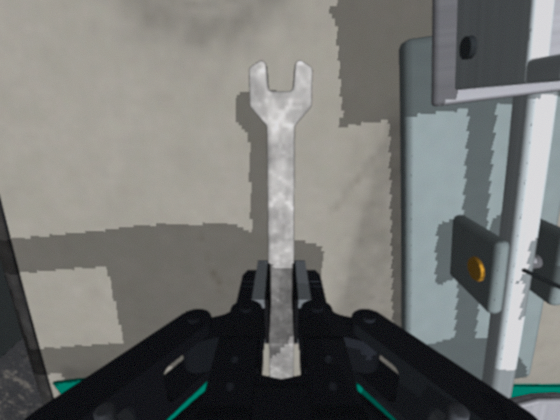

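```bash
python3 -m crank '{"slide":[[-0.035,0,0],[-0.07,0,0],[-0.105,0,0],[-0.135,0,0],[-0.14,0,0]],"dr":[[0.05,0,0],[0.1,0,0],[0.2,0,0],[0.3,0,0],[0.4,0,0]],"jaw":[0,0,0,0,0]}';python3 -c "
from h import *
go([.553,.243,.2],-79.5)"
```

```text
time: 3.6
eef_pos: [0.45, 0.112, 0.1962]
eef_rot: [0.405, 0.583, 0.402, -0.578]
ft_force: [0.9, 1.2, -0.1]
gripper_width: 0.121
t 3.6 pos [0.45   0.112  0.1962] yaw -20.4 q [ 0.06 -0.01  1.85  0.    1.29  0.41] F [ 0.92  1.22 -0.13] w 0.121
slide [-0.0028  0.0509 -0.1587] dr [ 1.032 -0.008 -0.006] |s| 0.167
```

```bash
python3 -m crank '{"slide":[[-0.003,0.01,-0.032],[-0.003,0.02,-0.064],[-0.003,0.03,-0.095],[-0.003,0.04,-0.127],[-0.003,0.051,-0.159]],"dr":[[0.12,0,0],[0.24,0,0],[0.36,0,0],[0.48,0,0],[0.6,0,0]],"jaw":[0,0,0,0,0]}';python3 -m crank '{"slide":[[0,0,0],[0,0,0],[0,0,0],[0,0,0],[0,0,0]],"dr":[[0.12,0,0],[0.24,0,0],[0.36,0,0],[0.42,0,0],[0.42,0,0]],"jaw":[0,0,0,0,0]}';python3 -c "
from h import *
go([.553,.243,.2],-79.5)
st=arm.read_state(); im=arm.grab_frame('wrist'); np.save('w4.npy',im); import pickle; pickle.dump(st,open('w4.pkl','wb'))
cv2.imwrite('pics/w4.png',im[:,:,::-1])
im=arm.grab_frame('top'); crop(im,140,340,140,280,4,'pics/t4.png')
im=arm.grab_frame('scene'); crop(im,180,360,130,290,4,'pics/s4.png')"
```

```text
time: 4.02
eef_pos: [0.549, 0.2445, 0.1923]
eef_rot: [-0.214, -0.673, -0.214, 0.675]
ft_force: [1.2, -0.5, -0.4]
gripper_width: 0.125
time: 4.43
eef_pos: [0.5483, 0.2433, 0.192]
eef_rot: [-0.07, -0.702, -0.07, 0.705]
ft_force: [0.2, -0.1, -0.9]
gripper_width: 0.125
t 4.43 pos [0.5483 0.2433 0.192 ] yaw -78.6 q [0.27 0.29 1.52 0.   1.33 1.65] F [ 0.24 -0.12 -0.94] w 0.125
slide [-0.008   0.0013 -0.0045] dr [ 0.016  0.004 -0.   ] |s| 0.009
```

View pics/w4.png

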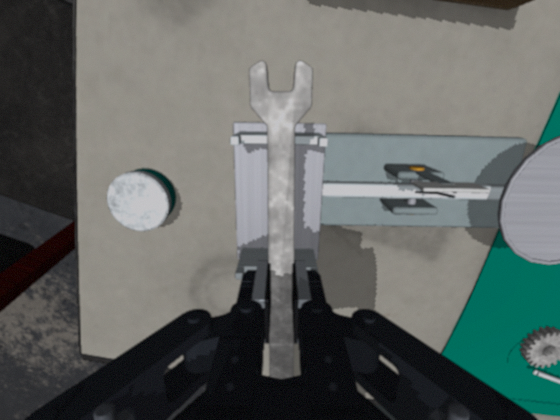

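View pics/t4.png

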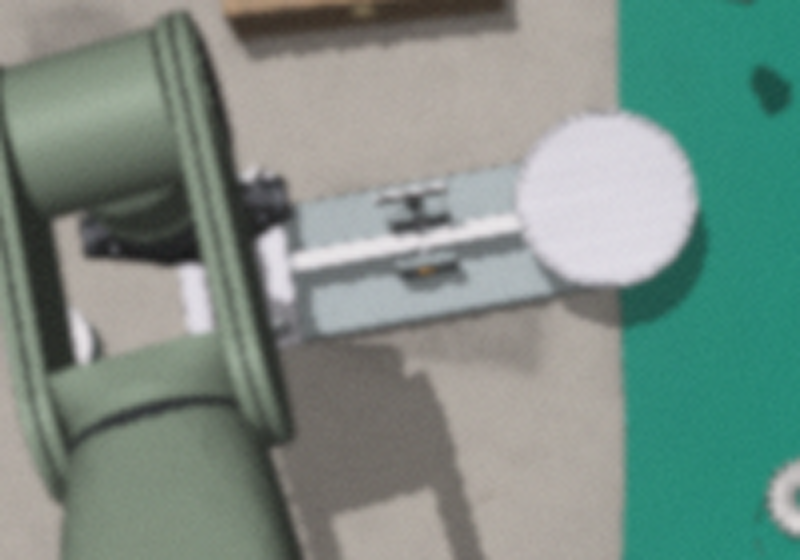

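View pics/s4.png

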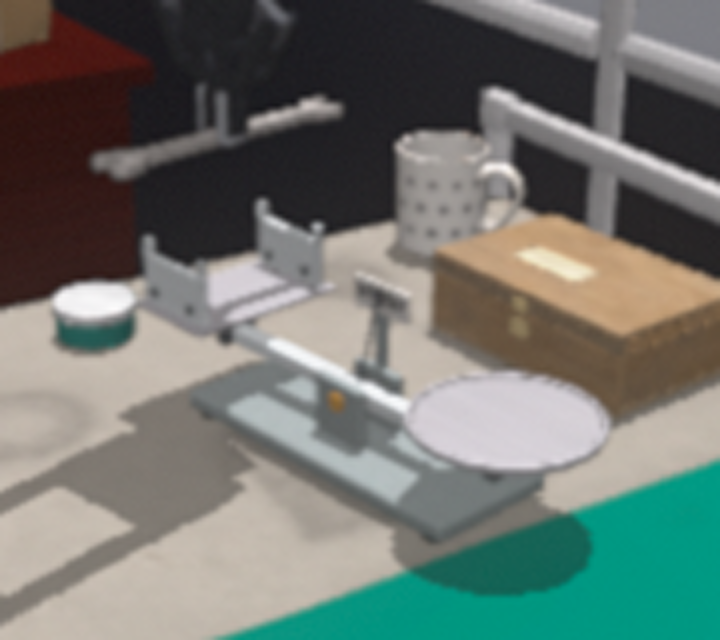

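```bash
python3 - <<'E'
from h import *
import pickle
C=cam("wrist",pickle.load(open('w4.pkl','rb')))
im=np.load("w4.npy"); crop(im,200,360,50,290,3,'pics/w4c.png')
E
```

```text
(no output)
```

View pics/w4c.png

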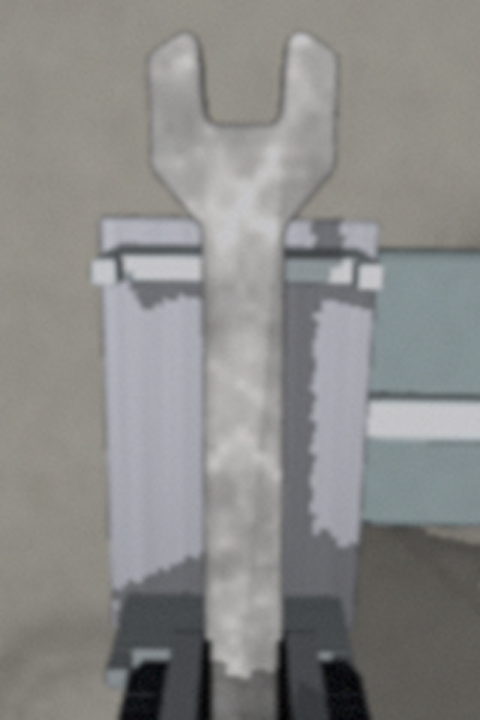

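```bash
python3 - <<'E'
from h import *
import pickle
st=pickle.load(open('w4.pkl','rb'))
C=cam("wrist",st); f=lambda u,v:(200+(u+.5)/3-.5,50+(v+.5)/3-.5)
zs=st["eef_pos"][2]+.0065
for n,p,z in (("farL",(104,271),.124),("farR",(370,276),.124),("nearL",(117,676),.124),("nearR",(340,676),.124),("tipL",(182,35),zs),("tipR",(302,35),zs),("sh1",(243,270),zs),("sh2",(243,600),zs)):
    print(n,px2w(C,[f(*p)],z)[0].round(4))
E
```

```text
farL [0.604  0.2863 0.124 ]
farR [0.6146 0.2278 0.124 ]
nearL [0.5027 0.2677 0.124 ]
nearR [0.5142 0.2109 0.124 ]
tipL [0.6465 0.2713 0.1985]
tipR [0.6497 0.2555 0.1985]
sh1 [0.6178 0.2572 0.1985]
sh2 [0.5663 0.2468 0.1985]
```

```bash
python3 - <<'E'
from h import *
go([.557,.246,.13],-80)
E
```

```text
t 4.58 pos [0.5487 0.2433 0.193 ] yaw -78.5 q [0.27 0.29 1.52 0.   1.33 1.64] F [ 0.3   0.22 -0.28] w 0.129
slide [ 0.063  -0.001  -0.0088] dr [ 0.027  0.002 -0.   ] |s| 0.064
```

```bash
python3 -m crank '{"slide":[[0.01,0,-0.004],[0.025,-0.001,-0.009],[0.04,-0.001,-0.009],[0.055,-0.001,-0.009],[0.063,-0.001,-0.009]],"dr":[[0.027,0,0],[0.027,0,0],[0.027,0,0],[0.027,0,0],[0.027,0,0]],"jaw":[0,0,0,0,0]}';python3 -m crank '{"slide":[[0,0,0],[0,0,0]],"dr":[[0,0,0],[0,0,0]],"jaw":[0,0]}'; python3 - <<'E'
from h import *
go([.557,.246,.1],-80)
im=arm.grab_frame('wrist'); crop(im,160,400,40,300,2.3,'pics/w5.png')
im=arm.grab_frame('scene'); crop(im,180,360,130,290,4,'pics/s5.png')
E
```

```text
time: 5.0
eef_pos: [0.5566, 0.2457, 0.1288]
eef_rot: [-0.062, -0.703, -0.061, 0.706]
ft_force: [0.1, 0.3, -1.5]
gripper_width: 0.124
time: 5.17
eef_pos: [0.5576, 0.2461, 0.1307]
eef_rot: [-0.061, -0.704, -0.061, 0.705]
ft_force: [0.2, 0.1, -0.8]
gripper_width: 0.124
t 5.17 pos [0.5576 0.2461 0.1307] yaw -80.1 q [0.27 0.37 1.55 0.   1.22 1.67] F [ 0.23  0.14 -0.78] w 0.124
slide [ 0.0307 -0.      0.0006] dr [-0.001  0.001 -0.   ] |s| 0.031
```

View pics/w5.png

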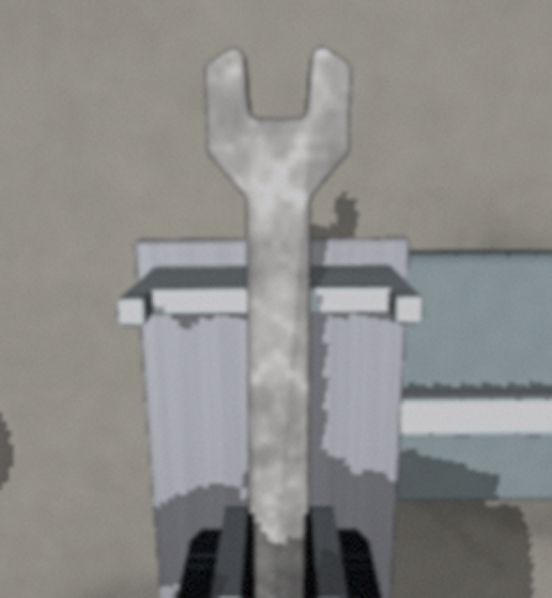

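View pics/s5.png

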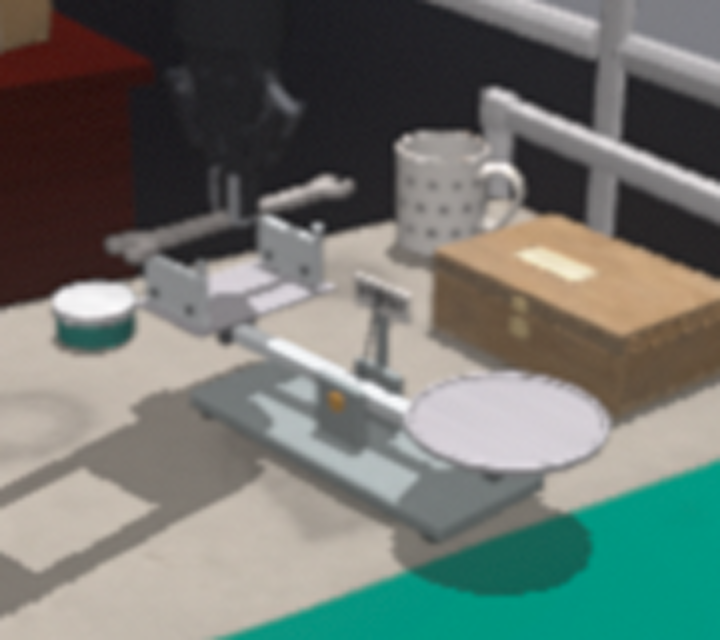

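```bash
python3 -m crank '{"slide":[[0.006,0,0],[0.012,0,0],[0.017,0,0],[0.02,0,0],[0.022,0,0]],"dr":[[0,0,0],[0,0,0],[0,0,0],[0,0,0],[0,0,0]],"jaw":[0,0,0,0,0]}';python3 -m crank '{"slide":[[0.002,0,0],[0.004,0,0],[0.006,0,0],[0.007,0,0],[0.007,0,0]],"dr":[[0,0,0],[0,0,0],[0,0,0],[0,0,0],[0,0,0]],"jaw":[0,0,0,0,0]}'; python3 - <<'E'
from h import *
go([.557,.246,.1],-80)
im=arm.grab_frame('scene'); crop(im,180,360,130,290,4,'pics/s6.png')
E
```

```text
time: 5.68
eef_pos: [0.5576, 0.2461, 0.1084]
eef_rot: [-0.061, -0.704, -0.061, 0.705]
ft_force: [-0.1, -0.3, -0.8]
gripper_width: 0.124
time: 6.1
eef_pos: [0.5579, 0.2462, 0.1019]
eef_rot: [-0.061, -0.704, -0.061, 0.705]
ft_force: [-0.1, 0.2, -0.3]
gripper_width: 0.125
t 6.1 pos [0.5579 0.2462 0.1019] yaw -80.1 q [0.27 0.41 1.56 0.   1.17 1.67] F [-0.15  0.21 -0.32] w 0.125
slide [0.0019 0.     0.0009] dr [-0.002  0.     0.   ] |s| 0.002
```

View pics/s6.png

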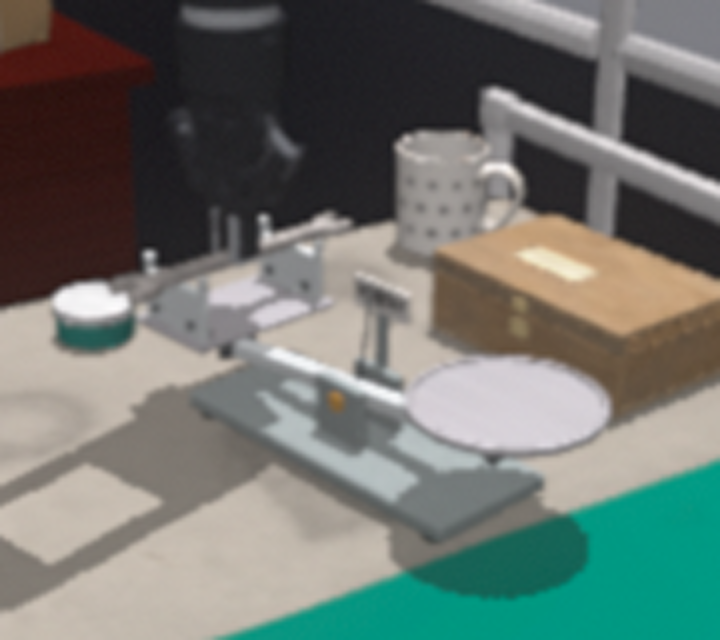

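```bash
python3 -m crank '{"slide":[[0.001,0,0],[0.0015,0,0],[0.0015,0,0],[0.0015,0,0],[0.0015,0,0]],"dr":[[0,0,0],[0,0,0],[0,0,0],[0,0,0],[0,0,0]],"jaw":[0,0,0.15,0.2,0.25]}';python3 -m crank '{"slide":[[0,0,0],[0,0,0],[0,0,0],[-0.01,0,0],[-0.02,0,0]],"dr":[[0,0,0],[0,0,0],[0,0,0],[0,0,0],[0,0,0]],"jaw":[0.35,0.4,0.4,0.4,0.4]}'; python3 - <<'E'
from h import *
go([.557,.246,.2],-80)
im=arm.grab_frame('scene'); crop(im,180,360,130,290,4,'pics/s7.png')
im=arm.grab_frame('wrist'); crop(im,160,400,40,300,2.3,'pics/w7.png')
E
```

```text
time: 6.57
eef_pos: [0.5582, 0.2463, 0.1009]
eef_rot: [0.061, 0.705, 0.061, -0.704]
ft_force: [-0.6, -0.5, -0.4]
gripper_width: 0.25
time: 6.98
eef_pos: [0.5573, 0.246, 0.1207]
eef_rot: [-0.061, -0.704, -0.061, 0.705]
ft_force: [-0.1, -0.1, 0.2]
gripper_width: 0.404
t 6.98 pos [0.5573 0.246  0.1207] yaw -80.1 q [0.27 0.39 1.55 0.   1.2  1.67] F [-0.06 -0.05  0.21] w 0.404
slide [-0.0793  0.      0.0005] dr [-0.002  0.002 -0.   ] |s| 0.079
```

View pics/s7.png

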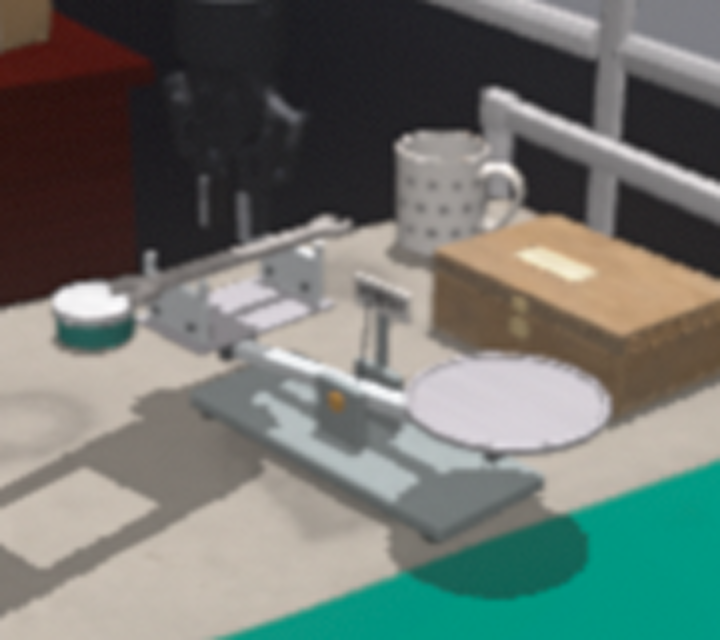

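View pics/w7.png

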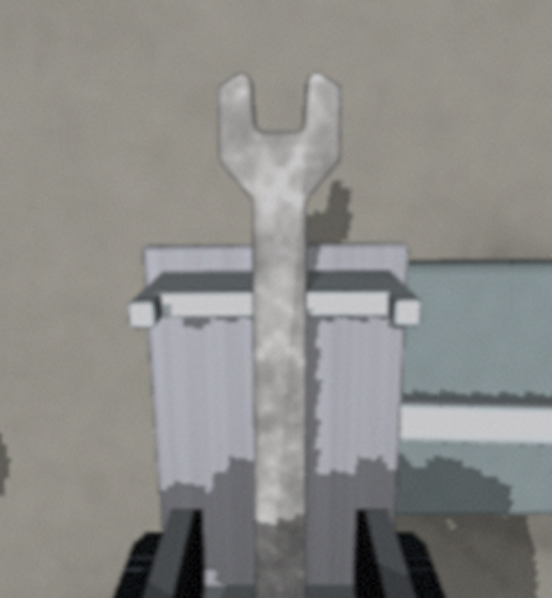

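```bash
python3 -m crank '{"slide":[[-0.02,0,0],[-0.05,0,0],[-0.08,0,0],[-0.09,0,0],[-0.09,0.03,0]],"dr":[[0,0,0],[0,0,0],[0,0,0],[0,0,0],[0,0,0]],"jaw":[0.4,0.4,0.4,0.4,0.4]}'; python3 - <<'E'
from h import *
go([.512,-.22,.2],-5)
E
```

```text
time: 7.5
eef_pos: [0.5652, 0.2212, 0.2161]
eef_rot: [0.061, 0.708, 0.064, -0.701]
ft_force: [0.3, -0.2, -1.0]
gripper_width: 0.4
t 7.5 pos [0.5652 0.2212 0.2161] yaw -79.8 q [0.23 0.28 1.49 0.   1.37 1.62] F [ 0.35 -0.17 -1.04] w 0.4
slide [0.0132 0.4248 0.1307] dr [-1.305 -0.011 -0.004] |s| 0.445
```

```bash
python3 -m crank '{"slide":[[0.01,0.423,0.13],[0.01,0.423,0.13],[0.01,0.423,0.13],[0.01,0.423,0.13],[0.01,0.423,0.13]],"dr":[[-1.305,0,0],[-1.305,0,0],[-1.305,0,0],[-1.305,0,0],[-1.305,0,0]],"jaw":[0.4,0.4,0.4,0.4,0.4]}'; python3 - <<'E'
from h import *
go([.512,-.22,.2],-5)
E
```

```text
time: 7.92
eef_pos: [0.5389, 0.0235, 0.2063]
eef_rot: [0.262, 0.657, 0.261, -0.657]
ft_force: [0.1, -0.1, -1.5]
gripper_width: 0.399
t 7.92 pos [0.5389 0.0235 0.2063] yaw -46.6 q [-0.12  0.15  1.66 -0.    1.33  0.7 ] F [ 0.11 -0.08 -1.5 ] w 0.399
slide [0.0063 0.1585 0.1868] dr [-0.726 -0.    -0.   ] |s| 0.245
```

```bash
python3 -m crank '{"slide":[[0.006,0.159,0.187],[0.006,0.159,0.187],[0.006,0.159,0.187],[0.006,0.159,0.187],[0.006,0.159,0.187]],"dr":[[-0.726,0,0],[-0.726,0,0],[-0.726,0,0],[-0.726,0,0],[-0.726,0,0]],"jaw":[0.6,0.6,0.6,0.6,0.6]}'; python3 -m crank '{"slide":[[0,0.0,0.04],[0,0,0.04],[0,0,0.04]],"dr":[[-0.1,0,0],[-0.1,0,0],[-0.1,0,0]],"jaw":[0.6,0.6,0.6]}'; python3 - <<'E'
from h import *
import pickle
go([.512,-.22,.2],-5)
st=arm.read_state(); im=arm.grab_frame('wrist'); np.save('w8.npy',im); pickle.dump(st,open('w8.pkl','wb'))
cv2.imwrite('pics/w8.png',im[:,:,::-1])
E
```

```text
time: 8.33
eef_pos: [0.5176, -0.1642, 0.2017]
eef_rot: [0.435, 0.558, 0.434, -0.558]
ft_force: [0.9, -0.1, -1.0]
gripper_width: 0.603
time: 8.58
eef_pos: [0.5075, -0.2033, 0.2016]
eef_rot: [0.459, 0.538, 0.459, -0.538]
ft_force: [0.7, 0.6, -0.5]
gripper_width: 0.599
t 8.58 pos [ 0.5075 -0.2033  0.2016] yaw -9.1 q [-0.54  0.17  1.64  0.    1.32 -0.38] F [ 0.68  0.6  -0.47] w 0.599
slide [0.0016 0.0071 0.0158] dr [-0.071 -0.    -0.   ] |s| 0.017
```

View pics/w8.png

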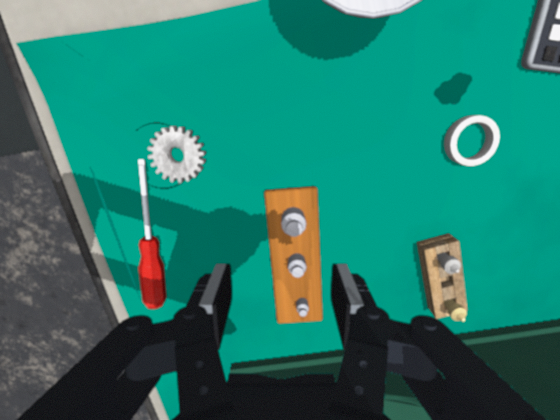

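```bash
python3 - <<'E'
from h import *
im=np.load('w8.npy'); crop(im,250,340,180,330,4,'pics/w8c.png')
E
```

```text
(no output)
```

View pics/w8c.png

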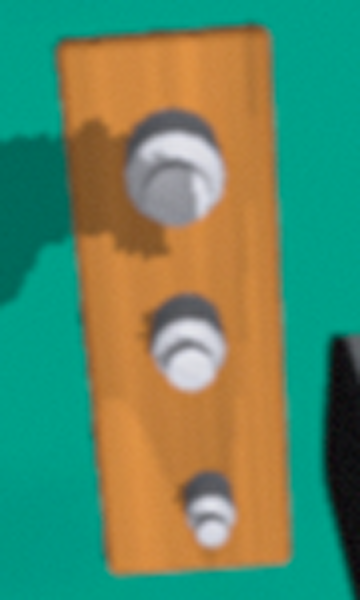

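```bash
python3 - <<'E'
from h import *
import pickle
st=pickle.load(open('w8.pkl','rb'))
C=cam("wrist",st); f=lambda u,v:(250+(u+.5)/4-.5,180+(v+.5)/4-.5)
for n,p,z in (("w100",(173,194),.046),("w100body",(173,168),.032),("w50",(190,366),.039),("w50b",(187,338),.028),("w20",(212,531),.033),("w20b",(210,513),.024),("b1",(57,42),.01),("b2",(268,28),.01),("b3",(290,562),.01),("b4",(112,575),.01)):
    print(n,px2w(C,[f(*p)],z)[0].round(4))
E
```

```text
w100 [ 0.5146 -0.2405  0.046 ]
w100body [ 0.5154 -0.2386  0.032 ]
w50 [ 0.5116 -0.2953  0.039 ]
w50b [ 0.5117 -0.2924  0.028 ]
w20 [ 0.51   -0.3555  0.033 ]
w20b [ 0.51   -0.3556  0.024 ]
b1 [ 0.4884 -0.2045  0.01  ]
b2 [ 0.5472 -0.2099  0.01  ]
b3 [ 0.5327 -0.3889  0.01  ]
b4 [ 0.4745 -0.3847  0.01  ]
```

```bash
python3 - <<'E'
from h import *
go([.515,-.2395,.07],-5)
E
python3 -m crank '{"slide":[[0.03,0.004,0.01],[0.06,0.008,0.02],[0.09,0.012,0.036],[0.115,0.012,0.036],[0.13,0.012,0.036]],"dr":[[-0.03,0,0],[-0.07,0,0],[-0.07,0,0],[-0.07,0,0],[-0.07,0,0]],"jaw":[0.6,0.6,0.6,0.6,0.6]}';python3 -m crank '{"slide":[[0,0,0],[0,0,0]],"dr":[[0,0,0],[0,0,0]],"jaw":[0.6,0.6]}'; python3 - <<'E'
from h import *
go([.515,-.2395,.013],-5)
im=arm.grab_frame('wrist'); cv2.imwrite('pics/w9.png',im[:,:,::-1])
E
```

```text
t 8.63 pos [ 0.5078 -0.2017  0.2015] yaw -8.9 q [-0.54  0.17  1.64  0.    1.32 -0.38] F [-0.39 -0.49  0.04] w 0.6
slide [0.1315 0.013  0.0363] dr [-0.068 -0.001  0.   ] |s| 0.137
time: 9.05
eef_pos: [0.5133, -0.2362, 0.0684]
eef_rot: [-0.477, -0.52, -0.481, 0.52]
ft_force: [-0.4, 1.0, -0.3]
gripper_width: 0.605
time: 9.22
eef_pos: [0.5143, -0.2366, 0.0708]
eef_rot: [-0.478, -0.52, -0.48, 0.52]
ft_force: [0.7, -0.5, -0.2]
gripper_width: 0.597
t 9.22 pos [ 0.5143 -0.2366  0.0708] yaw -4.6 q [-0.58  0.37  1.69  0.    1.08 -0.5 ] F [ 0.68 -0.54 -0.16] w 0.597
slide [0.0578 0.0011 0.003 ] dr [ 0.006 -0.002  0.002] |s| 0.058
```

View pics/w9.png

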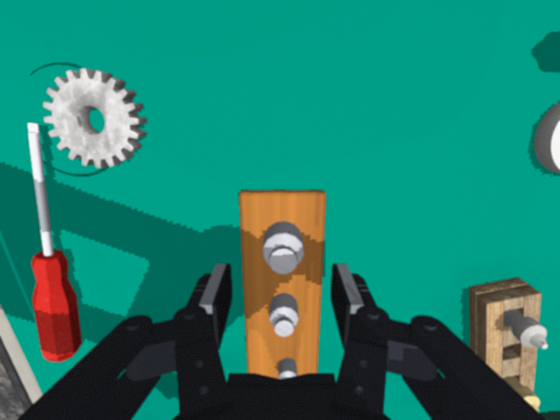

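```bash
python3 -m crank '{"slide":[[0.015,0.001,0.003],[0.03,0.001,0.003],[0.043,0.001,0.003],[0.053,0.001,0.003],[0.057,0.001,0.003]],"dr":[[0,0,0],[0,0,0],[0,0,0],[0,0,0],[0,0,0]],"jaw":[0.6,0.6,0.6,0.6,0.6]}'; python3 -m crank '{"slide":[[0,0,0],[0,0,0],[0,0,0],[0,0,0],[0,0,0]],"dr":[[0,0,0],[0,0,0],[0,0,0],[0,0,0],[0,0,0]],"jaw":[0.5,0.35,0,0,0]}';python3 - <<'E'
from h import *
go([.515,-.2395,.013],-5)
im=arm.grab_frame('wrist'); cv2.imwrite('pics/w10.png',im[:,:,::-1])
E
```

```text
time: 9.68
eef_pos: [0.515, -0.241, 0.014]
eef_rot: [-0.479, -0.52, -0.479, 0.52]
ft_force: [-0.3, -0.5, 0.1]
gripper_width: 0.599
time: 10.1
eef_pos: [0.5161, -0.2422, 0.0157]
eef_rot: [0.48, 0.52, 0.478, -0.52]
ft_force: [0.7, 0.6, 2.3]
gripper_width: 0.287
t 10.1 pos [ 0.5161 -0.2422  0.0157] yaw -4.7 q [-0.59  0.46  1.71  0.    0.97 -0.51] F [0.67 0.65 2.32] w 0.287
slide [ 0.0027 -0.0013 -0.0026] dr [ 0.005  0.001 -0.002] |s| 0.004
```

View pics/w10.png

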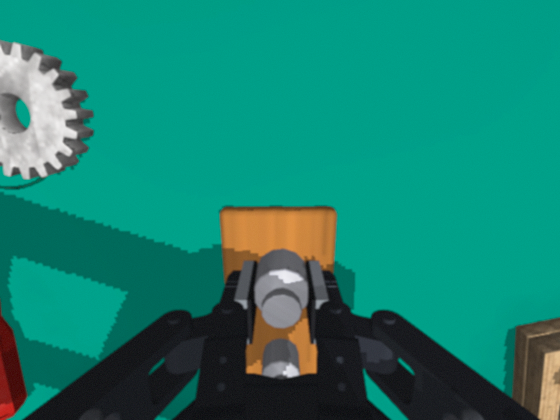

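```bash
python3 -m crank '{"slide":[[-0.01,0,0],[-0.04,0,0],[-0.08,0,0],[-0.12,0,0],[-0.14,0.01,-0.03]],"dr":[[0,0,0],[0,0,0],[0,0,0],[0,0,0],[0,0,0]],"jaw":[0,0,0,0,0]}';python3 - <<'E'
from h import *
go([.605,.012,.16],-5)
E
```

```text
time: 10.57
eef_pos: [0.5291, -0.2181, 0.1609]
eef_rot: [-0.481, -0.521, -0.474, 0.522]
ft_force: [2.7, -0.1, -0.6]
gripper_width: 0.29
t 10.57 pos [ 0.5291 -0.2181  0.1609] yaw -5.0 q [-0.54  0.26  1.63 -0.    1.24 -0.45] F [ 2.73 -0.12 -0.57] w 0.29
slide [-0.0003  0.0554 -0.2359] dr [-0.001  0.007 -0.007] |s| 0.242
```

```bash
python3 -m crank '{"slide":[[0,0.01,-0.04],[0,0.02,-0.08],[0,0.03,-0.12],[0,0.04,-0.155],[0,0.045,-0.185]],"dr":[[0,0,0],[0,0,0],[0,0,0],[0,0,0],[0,0,0]],"jaw":[0,0,0,0,0]}';python3 - <<'E'
from h import *
go([.605,.012,.16],-5)
E
```

```text
time: 10.98
eef_pos: [0.5885, -0.0294, 0.1555]
eef_rot: [0.479, 0.52, 0.479, -0.52]
ft_force: [0.6, 0.3, -1.0]
gripper_width: 0.288
t 10.98 pos [ 0.5885 -0.0294  0.1555] yaw -4.7 q [-0.2   0.31  1.58  0.    1.25 -0.12] F [ 0.65  0.3  -1.03] w 0.288
slide [-0.0044  0.0131 -0.0426] dr [ 0.006 -0.    -0.001] |s| 0.045
```

```bash
python3 -m crank '{"slide":[[0,0.005,-0.02],[0,0.011,-0.037],[0,0.013,-0.043],[0,0.013,-0.043],[0,0.013,-0.043]],"dr":[[0,0,0],[0,0,0],[0,0,0],[0,0,0],[0,0,0]],"jaw":[0,0,0,0,0]}';python3 - <<'E'
from h import *
import pickle
go([.605,.012,.11],-5)
st=arm.read_state(); im=arm.grab_frame('wrist'); np.save('w11.npy',im); pickle.dump(st,open('w11.pkl','wb'))
cv2.imwrite('pics/w11.png',im[:,:,::-1])
im=arm.grab_frame('scene'); crop(im,180,360,130,290,4,'pics/s11.png')
E
```

```text
time: 11.4
eef_pos: [0.6041, 0.0093, 0.1548]
eef_rot: [-0.479, -0.52, -0.479, 0.52]
ft_force: [0.2, -0.0, -1.2]
gripper_width: 0.285
t 11.4 pos [0.6041 0.0093 0.1548] yaw -4.7 q [-0.13  0.34  1.54 -0.    1.26 -0.04] F [ 0.16 -0.04 -1.23] w 0.285
slide [ 0.0448  0.0007 -0.0028] dr [0.005 0.001 0.   ] |s| 0.045
```

View pics/w11.png

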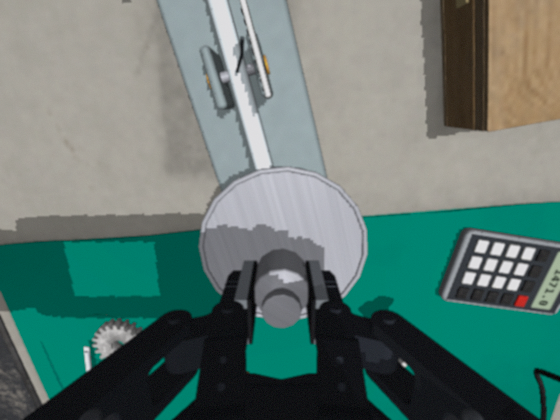

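View pics/s11.png

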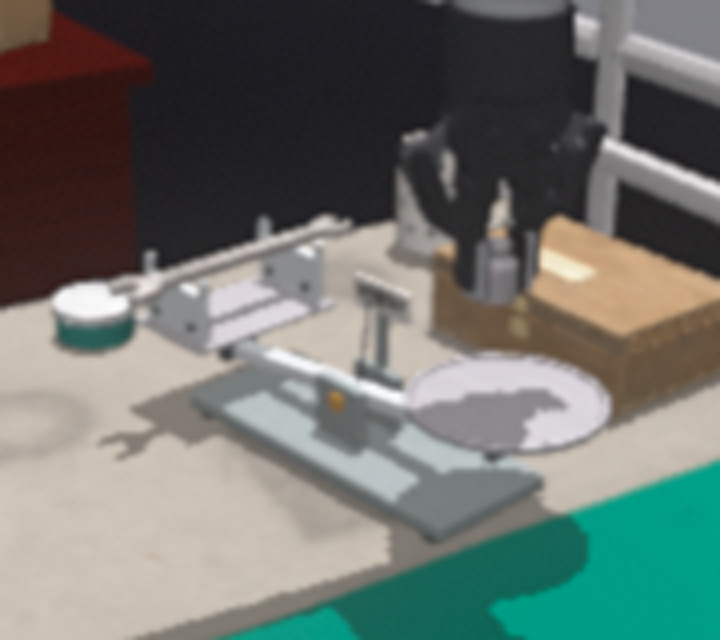

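```bash
python3 - <<'E'
from h import *
import pickle
C=cam("wrist",pickle.load(open('w11.pkl','rb')))
P=px2w(C,[(200,243),(367,243),(283,167),(262,170),(304,170)],.0915); print(P.round(4))
# circle through left,right,top
A=np.c_[2*P[:3,:2],np.ones(3)]; s=np.linalg.solve(A,(P[:3,:2]**2).sum(1)); print(s[:2].round(4),np.sqrt(s[2]+s[:2]@s[:2]).round(4))
E
```

```text
[[ 0.5444  0.0036  0.0915]
 [ 0.6664 -0.0066  0.0915]
 [ 0.6096  0.0543  0.0915]
 [ 0.5953  0.0535  0.0915]
 [ 0.6236  0.0511  0.0915]]
[ 0.605 -0.007] 0.0615
```

```bash
python3 -m crank '{"slide":[[0.015,0.001,-0.003],[0.03,0.001,-0.005],[0.042,0.001,-0.005],[0.05,0.001,-0.005],[0.055,0.001,-0.005]],"dr":[[0,0,0],[0,0,0],[0,0,0],[0,0,0],[0,0,0]],"jaw":[0,0,0,0,0]}';python3 -m crank '{"slide":[[0.002,0,0],[0.004,0,0],[0.006,0,0],[0.008,0,0],[0.01,0,0]],"dr":[[0,0,0],[0,0,0],[0,0,0],[0,0,0],[0,0,0]],"jaw":[0,0,0,0,0]}';python3 - <<'E'
from h import *
go([.605,.014,.087],-5)
im=arm.grab_frame('scene'); crop(im,180,360,130,290,4,'pics/s12.png')
E
```

```text
time: 11.92
eef_pos: [0.6047, 0.0139, 0.0981]
eef_rot: [-0.478, -0.52, -0.479, 0.521]
ft_force: [0.3, 0.6, -2.3]
gripper_width: 0.29
time: 12.33
eef_pos: [0.6065, 0.0145, 0.0904]
eef_rot: [0.479, 0.521, 0.478, -0.52]
ft_force: [0.1, -0.2, 1.0]
gripper_width: 0.287
t 12.33 pos [0.6065 0.0145 0.0904] yaw -4.7 q [-0.12  0.42  1.58 -0.    1.14 -0.04] F [ 0.07 -0.24  1.  ] w 0.287
slide [ 0.0034 -0.0015  0.0006] dr [ 0.005  0.    -0.002] |s| 0.004
```

View pics/s12.png

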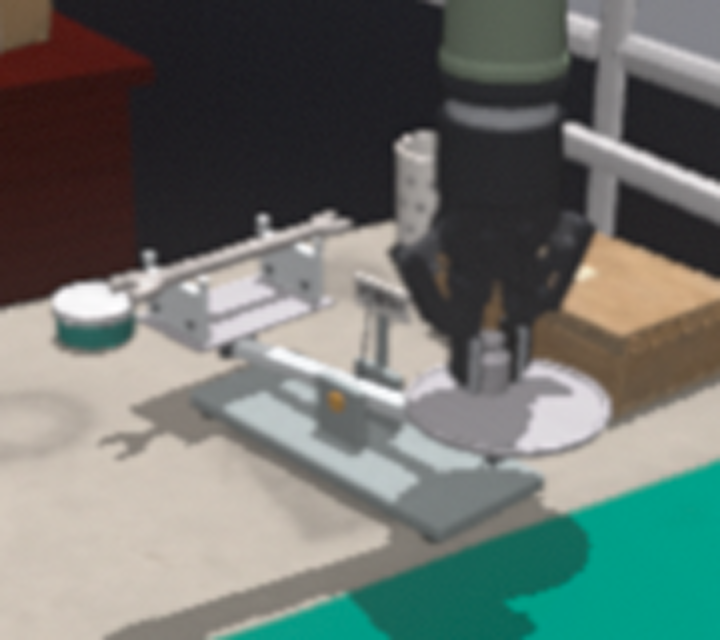

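```bash
python3 -m crank '{"slide":[[0.001,0,0],[0.002,0,0],[0.003,0,0],[0.004,0,0],[0.004,0,0]],"dr":[[0,0,0],[0,0,0],[0,0,0],[0,0,0],[0,0,0]],"jaw":[0,0,0,0,0]}';python3 - <<'E'
from h import *
go([.605,.014,.087],-5)
im=arm.grab_frame('scene'); crop(im,180,360,130,290,4,'pics/s13.png')
E
```

```text
time: 12.8
eef_pos: [0.6059, 0.0147, 0.0856]
eef_rot: [0.479, 0.52, 0.479, -0.52]
ft_force: [0.7, 0.2, -0.1]
gripper_width: 0.283
t 12.8 pos [0.6059 0.0147 0.0856] yaw -4.7 q [-0.12  0.42  1.58  0.    1.14 -0.04] F [ 0.74  0.21 -0.11] w 0.283
slide [-0.0014 -0.0008  0.0008] dr [ 0.005 -0.    -0.   ] |s| 0.002
```

View pics/s13.png

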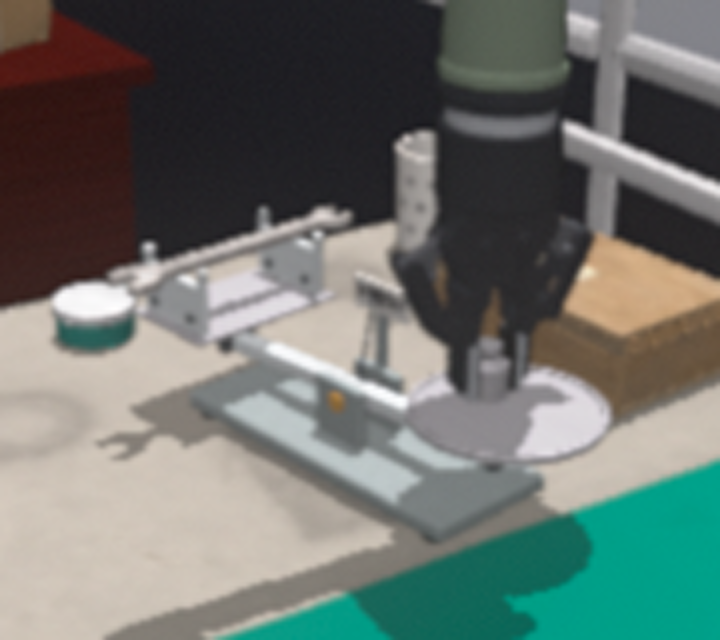

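```bash
python3 -m crank '{"slide":[[0,0,0],[0,0,0],[0,0,0],[0,0,0],[0,0,0]],"dr":[[0,0,0],[0,0,0],[0,0,0],[0,0,0],[0,0,0]],"jaw":[0.29,0.31,0.33,0.36,0.4]}';python3 -m crank '{"slide":[[0,0,0],[0,0,0],[-0.01,0,0],[-0.025,0,0],[-0.045,0,0]],"dr":[[0,0,0],[0,0,0],[0,0,0],[0,0,0],[0,0,0]],"jaw":[0.45,0.5,0.5,0.5,0.5]}';python3 - <<'E'
from h import *
go([.605,.014,.2],-5)
im=arm.grab_frame('scene'); crop(im,180,360,130,290,4,'pics/s14.png')
im=arm.grab_frame('wrist');cv2.imwrite('pics/w14.png',im[:,:,::-1])
E
```

```text
time: 13.27
eef_pos: [0.6057, 0.0148, 0.0857]
eef_rot: [-0.479, -0.52, -0.479, 0.52]
ft_force: [0.4, 0.1, -0.1]
gripper_width: 0.396
time: 13.68
eef_pos: [0.6044, 0.0148, 0.1301]
eef_rot: [-0.478, -0.519, -0.48, 0.521]
ft_force: [0.2, 0.6, 0.2]
gripper_width: 0.501
t 13.68 pos [0.6044 0.0148 0.1301] yaw -4.7 q [-0.12  0.37  1.56  0.    1.22 -0.04] F [0.22 0.57 0.19] w 0.501
slide [-0.0699  0.0004  0.0008] dr [ 0.005 -0.     0.004] |s| 0.07
```

View pics/s14.png

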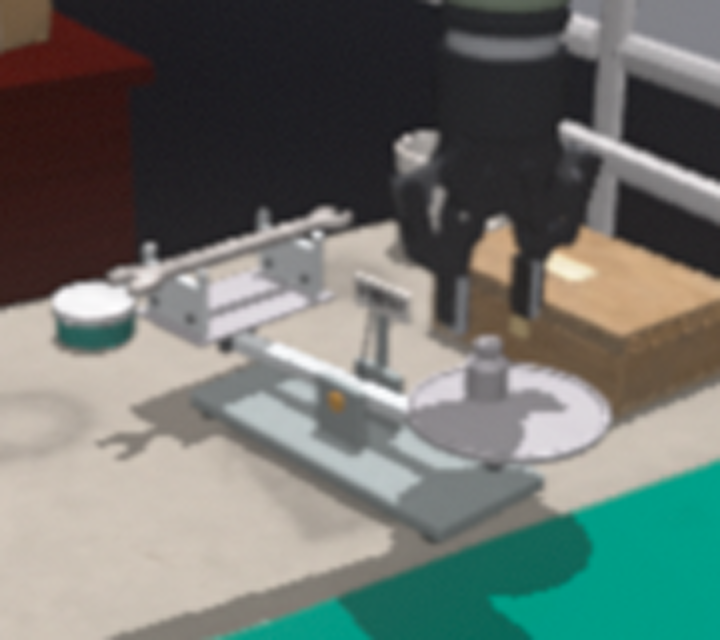

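View pics/w14.png

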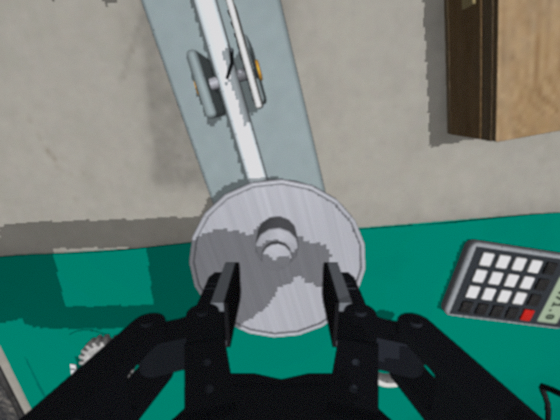

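```bash
python3 -m crank '{"slide":[[-0.02,0,0],[-0.035,0,0.03],[-0.035,-0.005,0.07],[-0.035,-0.01,0.11],[-0.035,-0.02,0.15]],"dr":[[0,0,0],[0,0,0],[0,0,0],[0,0,0],[0,0,0]],"jaw":[0.5,0.5,0.5,0.5,0.5]}';python3 - <<'E'
from h import *
go([.51,-.354,.13],-5)
E
```

```text
time: 14.2
eef_pos: [0.5738, -0.1345, 0.1662]
eef_rot: [0.48, 0.52, 0.479, -0.52]
ft_force: [0.8, 0.3, 0.1]
gripper_width: 0.504
t 14.2 pos [ 0.5738 -0.1345  0.1662] yaw -4.6 q [-0.38  0.29  1.57 -0.    1.27 -0.3 ] F [0.84 0.32 0.07] w 0.504
slide [ 0.0363 -0.0459  0.2239] dr [ 0.006  0.001 -0.002] |s| 0.231
```

```bash
python3 -m crank '{"slide":[[0,-0.008,0.04],[0.0,-0.016,0.08],[0.01,-0.025,0.12],[0.02,-0.033,0.16],[0.036,-0.042,0.195]],"dr":[[0,0,0],[0,0,0],[0,0,0],[0,0,0],[0,0,0]],"jaw":[0.5,0.5,0.5,0.5,0.5]}';python3 -m crank '{"slide":[[0.01,-0.004,0.02],[0.02,-0.005,0.028],[0.02,-0.005,0.028],[0.02,-0.005,0.028],[0.02,-0.005,0.028]],"dr":[[0,0,0],[0,0,0],[0,0,0],[0,0,0],[0,0,0]],"jaw":[0.5,0.5,0.5,0.5,0.5]}';python3 - <<'E'
from h import *
import pickle
go([.51,-.3545,.013],-5)
st=arm.read_state(); im=arm.grab_frame('wrist'); np.save('w15.npy',im); pickle.dump(st,open('w15.pkl','wb'))
cv2.imwrite('pics/w15.png',im[:,:,::-1])
im=arm.grab_frame('scene'); crop(im,180,360,130,290,4,'pics/s15.png')
E
```

```text
time: 14.62
eef_pos: [0.5156, -0.3271, 0.1309]
eef_rot: [0.48, 0.52, 0.477, -0.52]
ft_force: [1.5, -0.8, 0.3]
gripper_width: 0.498
time: 15.03
eef_pos: [0.5091, -0.35, 0.1101]
eef_rot: [0.479, 0.52, 0.479, -0.52]
ft_force: [-0.1, -0.0, 0.0]
gripper_width: 0.499
t 15.03 pos [ 0.5091 -0.35    0.1101] yaw -4.6 q [-0.74  0.41  1.54  0.    1.19 -0.66] F [-0.13 -0.02  0.05] w 0.499
slide [0.0971 0.0013 0.0044] dr [ 0.006 -0.001 -0.   ] |s| 0.097
```

View pics/w15.png

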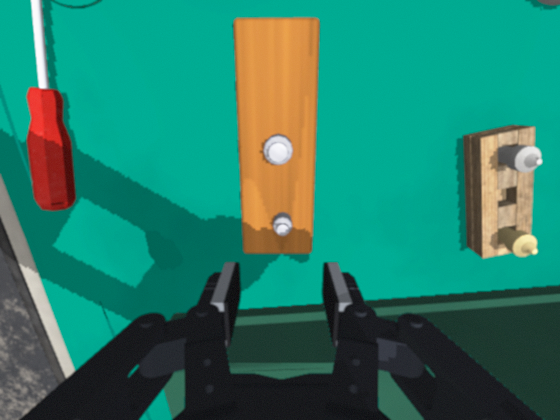

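View pics/s15.png

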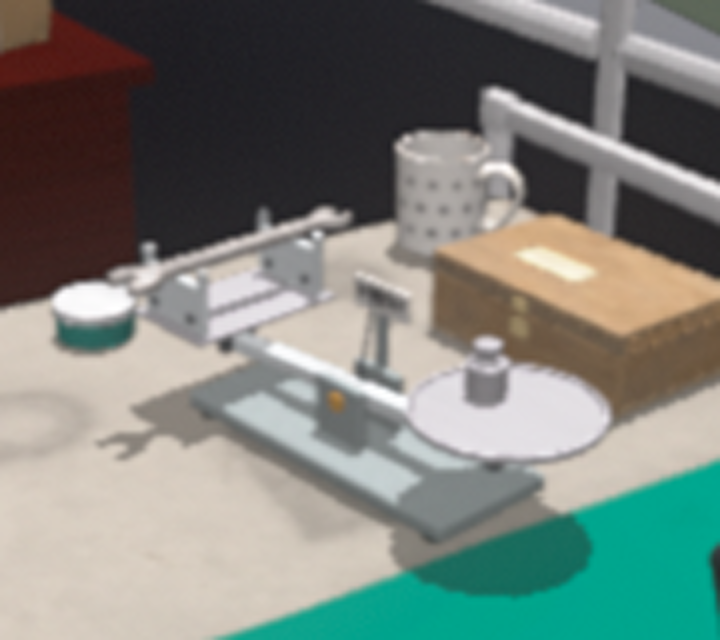

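```bash
python3 - <<'E'
from h import *
import pickle
C=cam("wrist",pickle.load(open('w15.pkl','rb')))
print(px2w(C,[(283,228)],.033),px2w(C,[(283,222)],.024))
E
```

```text
[[ 0.5107407 -0.3544198  0.033    ]] [[ 0.51092593 -0.35289546  0.024     ]]
```

```bash
python3 -m crank '{"slide":[[0.03,0.002,0.004],[0.055,0.002,0.004],[0.07,0.002,0.004],[0.083,0.002,0.004],[0.09,0.002,0.004]],"dr":[[0,0,0],[0,0,0],[0,0,0],[0,0,0],[0,0,0]],"jaw":[0.5,0.5,0.5,0.5,0.5]}'; python3 -m crank '{"slide":[[0.004,0,0],[0.006,0,0],[0.006,0,0],[0.006,0,0],[0.006,0,0]],"dr":[[0,0,0],[0,0,0],[0,0,0],[0,0,0],[0,0,0]],"jaw":[0.45,0.35,0.25,0.15,0]}';python3 -m crank '{"slide":[[0,0,0],[0,0,0],[0,0,0]],"dr":[[0,0,0],[0,0,0],[0,0,0]],"jaw":[0,0,0]}';python3 - <<'E'
from h import *
go([.51,-.3545,.013],-5)
im=arm.grab_frame('wrist'); cv2.imwrite('pics/w16.png',im[:,:,::-1])
E
```

```text
time: 15.55
eef_pos: [0.5099, -0.3541, 0.0185]
eef_rot: [-0.479, -0.52, -0.48, 0.52]
ft_force: [0.1, 0.9, 0.0]
gripper_width: 0.497
time: 15.97
eef_pos: [0.5107, -0.3564, 0.015]
eef_rot: [0.48, 0.52, 0.478, -0.52]
ft_force: [-0.3, -0.5, -0.3]
gripper_width: 0.139
time: 16.22
eef_pos: [0.5107, -0.3564, 0.015]
eef_rot: [0.48, 0.52, 0.478, -0.52]
ft_force: [-0.6, 0.7, 3.7]
gripper_width: 0.137
t 16.22 pos [ 0.5107 -0.3564  0.015 ] yaw -4.7 q [-0.75  0.55  1.57  0.    1.02 -0.67] F [-0.6   0.72  3.74] w 0.137
slide [ 0.0019 -0.0008 -0.0018] dr [ 0.004  0.001 -0.002] |s| 0.003
```

View pics/w16.png

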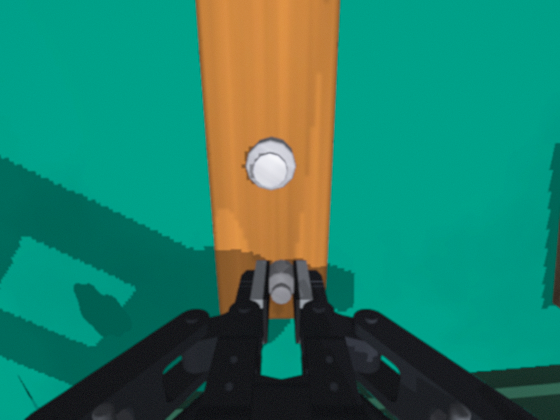

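```bash
python3 -m crank '{"slide":[[-0.01,0,0],[-0.04,0,0],[-0.08,0,0],[-0.12,0,0],[-0.14,0.01,-0.03]],"dr":[[0,0,0],[0,0,0],[0,0,0],[0,0,0],[0,0,0]],"jaw":[0,0,0,0,0]}';python3 - <<'E'
from h import *
go([.605,-.031,.15],-5)
im=arm.grab_frame('wrist'); cv2.imwrite('pics/w17.png',im[:,:,::-1])
E
```

```text
time: 16.68
eef_pos: [0.5228, -0.3327, 0.1598]
eef_rot: [-0.481, -0.521, -0.474, 0.522]
ft_force: [1.6, -0.7, 2.2]
gripper_width: 0.136
t 16.68 pos [ 0.5228 -0.3327  0.1598] yaw -5.0 q [-0.7   0.36  1.5  -0.    1.27 -0.62] F [ 1.56 -0.7   2.17] w 0.136
slide [ 0.0076  0.0553 -0.3078] dr [-0.001  0.008 -0.006] |s| 0.313
```

View pics/w17.png

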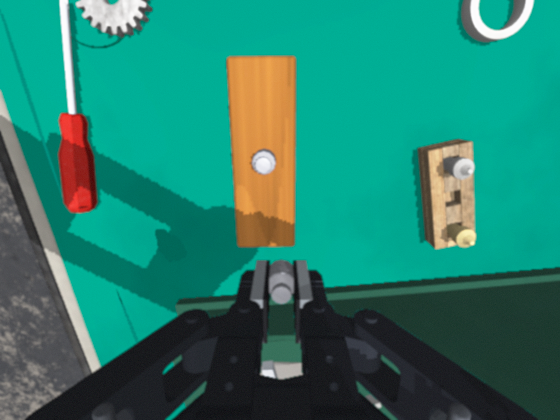

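```bash
python3 -m crank '{"slide":[[0,0.007,-0.04],[0,0.014,-0.08],[0,0.021,-0.12],[0,0.028,-0.16],[0,0.036,-0.2]],"dr":[[0,0,0],[0,0,0],[0,0,0],[0,0,0],[0,0,0]],"jaw":[0,0,0,0,0]}';python3 -m crank '{"slide":[[0,0.007,-0.035],[0,0.012,-0.065],[0,0.016,-0.085],[0,0.018,-0.095],[0,0.018,-0.095]],"dr":[[0,0,0],[0,0,0],[0,0,0],[0,0,0],[0,0,0]],"jaw":[0,0,0,0,0]}';python3 - <<'E'
from h import *
go([.605,-.031,.11],-5)
E
```

```text
time: 17.15
eef_pos: [0.574, -0.1281, 0.1534]
eef_rot: [-0.478, -0.52, -0.479, 0.521]
ft_force: [0.2, -0.3, -0.6]
gripper_width: 0.138
time: 17.57
eef_pos: [0.6003, -0.0348, 0.1533]
eef_rot: [-0.479, -0.519, -0.48, 0.52]
ft_force: [0.0, -0.5, 0.6]
gripper_width: 0.141
t 17.57 pos [ 0.6003 -0.0348  0.1533] yaw -4.5 q [-0.2   0.33  1.55  0.    1.26 -0.12] F [ 0.01 -0.5   0.58] w 0.141
slide [ 0.0433  0.0045 -0.0042] dr [ 0.008 -0.     0.001] |s| 0.044
```

```bash
python3 -m crank '{"slide":[[0.01,0.004,-0.003],[0.025,0.004,-0.003],[0.035,0.004,-0.003],[0.044,0.004,-0.003],[0.048,0.004,-0.003]],"dr":[[0,0,0],[0,0,0],[0,0,0],[0,0,0],[0,0,0]],"jaw":[0,0,0,0,0]}';python3 - <<'E'
from h import *
go([.605,-.031,.08],-5)
im=arm.grab_frame('wrist'); cv2.imwrite('pics/w18.png',im[:,:,::-1])
im=arm.grab_frame('scene'); crop(im,180,360,130,290,4,'pics/s18.png')
E
```

```text
time: 17.98
eef_pos: [0.6031, -0.0354, 0.1032]
eef_rot: [-0.477, -0.52, -0.48, 0.522]
ft_force: [0.0, 0.3, 0.2]
gripper_width: 0.138
t 17.98 pos [ 0.6031 -0.0354  0.1032] yaw -4.8 q [-0.2   0.4   1.58 -0.    1.17 -0.12] F [0.03 0.3  0.23] w 0.138
slide [ 0.0232  0.0016 -0.0045] dr [ 0.003 -0.     0.004] |s| 0.024
```

View pics/w18.png

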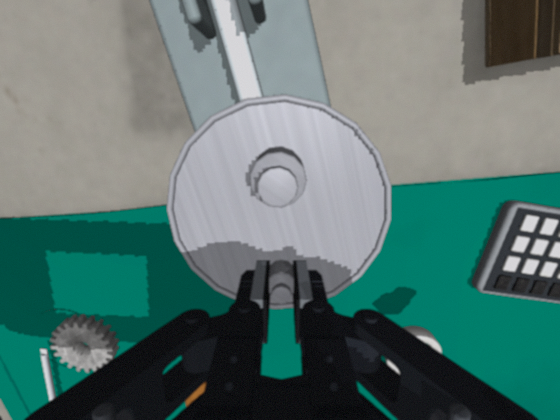

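View pics/s18.png

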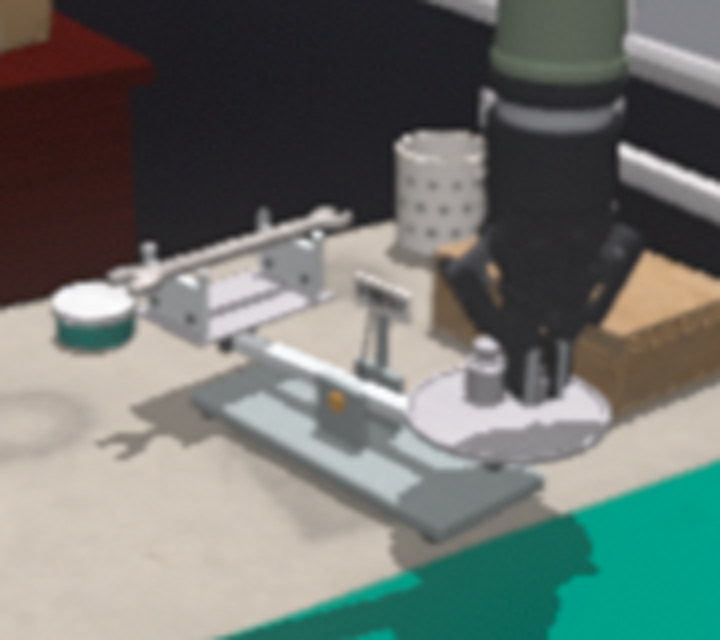

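```bash
python3 -m crank '{"slide":[[0.006,0.001,-0.003],[0.011,0.001,-0.004],[0.014,0.001,-0.004],[0.016,0.001,-0.004],[0.018,0.001,-0.004]],"dr":[[0,0,0],[0,0,0],[0,0,0],[0,0,0],[0,0,0]],"jaw":[0,0,0,0,0]}';python3 -m crank '{"slide":[[0.001,0,0],[0.002,0,0],[0.003,0,0],[0.004,0,0],[0.004,0,0]],"dr":[[0,0,0],[0,0,0],[0,0,0],[0,0,0],[0,0,0]],"jaw":[0,0,0,0,0]}';python3 - <<'E'
from h import *
go([.605,-.031,.08],-5)
im=arm.grab_frame('scene'); crop(im,180,360,130,290,4,'pics/s19.png')
E
```

```text
time: 18.5
eef_pos: [0.6061, -0.0304, 0.0876]
eef_rot: [0.479, 0.52, 0.479, -0.52]
ft_force: [0.7, 0.5, -0.7]
gripper_width: 0.137
time: 18.92
eef_pos: [0.606, -0.0305, 0.0837]
eef_rot: [-0.479, -0.52, -0.479, 0.52]
ft_force: [0.2, 0.6, -0.1]
gripper_width: 0.14
t 18.92 pos [ 0.606  -0.0305  0.0837] yaw -4.7 q [-0.19  0.43  1.58 -0.    1.13 -0.11] F [ 0.22  0.56 -0.06] w 0.14
slide [ 0.0037 -0.001   0.0005] dr [0.004 0.    0.   ] |s| 0.004
```

View pics/s19.png

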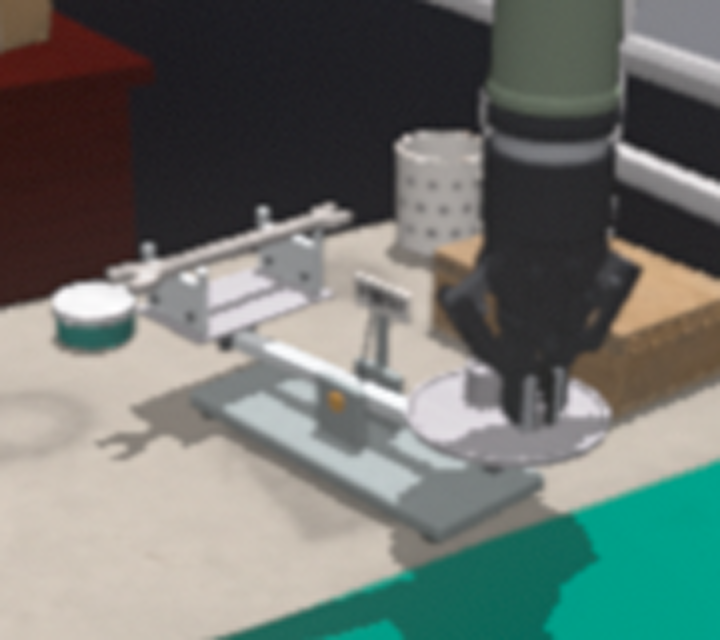

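```bash
python3 -m crank '{"slide":[[0.001,0,0],[0.002,0,0],[0.0028,0,0],[0.0028,0,0],[0.0028,0,0]],"dr":[[0,0,0],[0,0,0],[0,0,0],[0,0,0],[0,0,0]],"jaw":[0,0,0,0,0.14]}';python3 -m crank '{"slide":[[0,0,0],[0,0,0],[0,0,0],[0,0,0],[0,0,0]],"dr":[[0,0,0],[0,0,0],[0,0,0],[0,0,0],[0,0,0]],"jaw":[0.16,0.18,0.2,0.24,0.3]}';python3 -m crank '{"slide":[[0,0,0],[-0.005,0,0],[-0.015,0,0],[-0.03,0,0],[-0.06,0,0]],"dr":[[0,0,0],[0,0,0],[0,0,0],[0,0,0],[0,0,0]],"jaw":[0.35,0.35,0.35,0.35,0.35]}';python3 - <<'E'
from h import *
go([.605,-.031,.2],-5)
im=arm.grab_frame('scene'); crop(im,180,360,130,290,4,'pics/s20.png')
im=arm.grab_frame('wrist'); cv2.imwrite('pics/w20.png',im[:,:,::-1])
E
```

```text
time: 19.38
eef_pos: [0.6059, -0.0305, 0.0808]
eef_rot: [-0.479, -0.52, -0.479, 0.52]
ft_force: [0.2, -0.0, -0.0]
gripper_width: 0.139
time: 19.8
eef_pos: [0.6061, -0.0305, 0.081]
eef_rot: [0.479, 0.52, 0.479, -0.52]
ft_force: [-0.1, -0.7, -0.2]
gripper_width: 0.302
time: 20.22
eef_pos: [0.6033, -0.03, 0.1387]
eef_rot: [-0.477, -0.519, -0.481, 0.522]
ft_force: [0.3, 0.7, -1.5]
gripper_width: 0.348
t 20.22 pos [ 0.6033 -0.03    0.1387] yaw -4.7 q [-0.19  0.36  1.55 -0.    1.24 -0.11] F [ 0.34  0.7  -1.52] w 0.348
slide [-0.0614  0.0013  0.0008] dr [ 0.005 -0.001  0.007] |s| 0.061
```

View pics/s20.png

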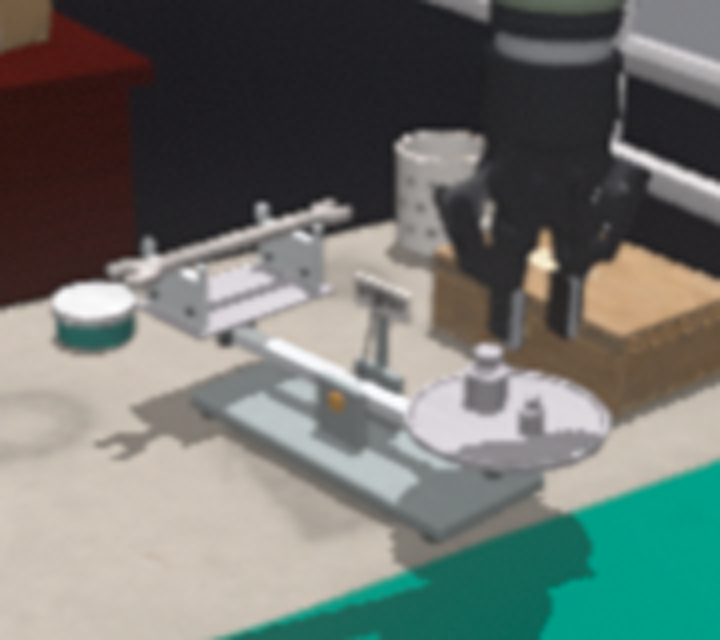

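View pics/w20.png

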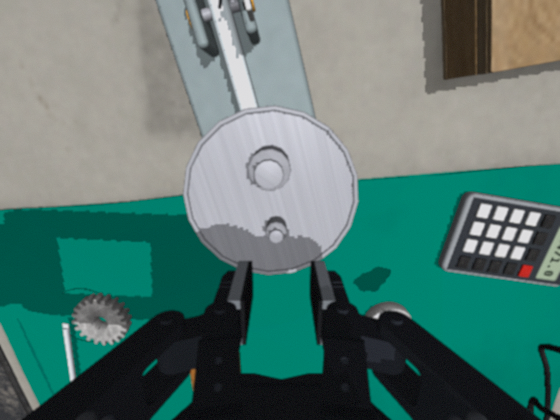

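Both weights stand on the pan. I retract and compare the beam with the unloaded level view.

```bash
python3 -m crank '{"slide":[[-0.03,0,0],[-0.06,0,0.02],[-0.08,0,0.06],[-0.1,0,0.1],[-0.1,-0.01,0.13]],"dr":[[0,0,0],[0,0,0],[0,0,0],[0,0,0],[0,0,0]],"jaw":[0.35,0.35,0.35,0.35,0.35]}';for i in 1 2 3;do python3 -m crank '{"slide":[[0,0,0],[0,0,0],[0,0,0],[0,0,0],[0,0,0]],"dr":[[0,0,0],[0,0,0],[0,0,0],[0,0,0],[0,0,0]],"jaw":[0.35,0.35,0.35,0.35,0.35]}';done;python3 - <<'E'
from h import *
im=arm.grab_frame('scene'); np.save('s21.npy',im)
b=cv2.imread('pics/scene0.png')[:,:,::-1]
a=np.vstack([b[170:275,205:345],im[170:275,205:345]])
crop(a,0,140,0,210,2.8,'pics/cmp.png')
def cc(x0,x1,y0,y1):
    t=cv2.cvtColor(np.ascontiguousarray(b[y0:y1,x0:x1]),cv2.COLOR_RGB2GRAY); s=cv2.cvtColor(np.ascontiguousarray(im[y0-8:y1+8,x0-4:x1+4]),cv2.COLOR_RGB2GRAY)
    t=cv2.resize(t,None,fx=4,fy=4);s=cv2.resize(s,None,fx=4,fy=4)
    r=cv2.matchTemplate(s,t,cv2.TM_CCOEFF_NORMED); _,v,_,l=cv2.minMaxLoc(r); print("shift px dx,dy",(l[0]-16)/4,(l[1]-32)/4,v)
cc(282,332,228,250) # flat pan lower rim
cc(246,266,205,225) # cradle R lower
cc(240,280,212,230)
C=cam("scene"); p=w2px(C,[[.605,-.01,.076],[.605,-.01,.0786],[.557,.246,.076],[.557,.246,.0786]]); print(p.round(2))
im=arm.grab_frame('top'); crop(im,140,340,140,280,4,'pics/t21.png')
E
```

```text
time: 20.73
eef_pos: [0.5886, -0.1616, 0.2467]
eef_rot: [0.483, 0.521, 0.476, -0.518]
ft_force: [0.6, -0.6, 0.9]
gripper_width: 0.352
time: 21.15
eef_pos: [0.5853, -0.1577, 0.2403]
eef_rot: [-0.479, -0.52, -0.48, 0.52]
ft_force: [0.3, 0.6, -0.6]
gripper_width: 0.351
time: 21.57
eef_pos: [0.5854, -0.159, 0.2409]
eef_rot: [-0.479, -0.52, -0.479, 0.52]
ft_force: [0.0, -0.8, -0.4]
gripper_width: 0.35
time: 21.98
eef_pos: [0.5853, -0.1593, 0.241]
eef_rot: [0.479, 0.52, 0.479, -0.52]
ft_force: [0.3, -0.8, -0.3]
gripper_width: 0.355
shift px dx,dy 0.25 -0.25 0.7088515162467957
shift px dx,dy 0.0 0.25 0.9911433458328247
shift px dx,dy 0.0 0.0 0.9935036301612854
[[307.3  234.89]
 [307.36 233.95]
 [238.86 203.08]
 [238.84 202.24]]
```

View pics/cmp.png

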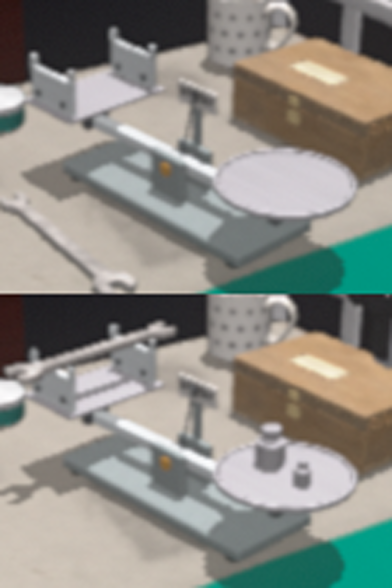

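View pics/t21.png

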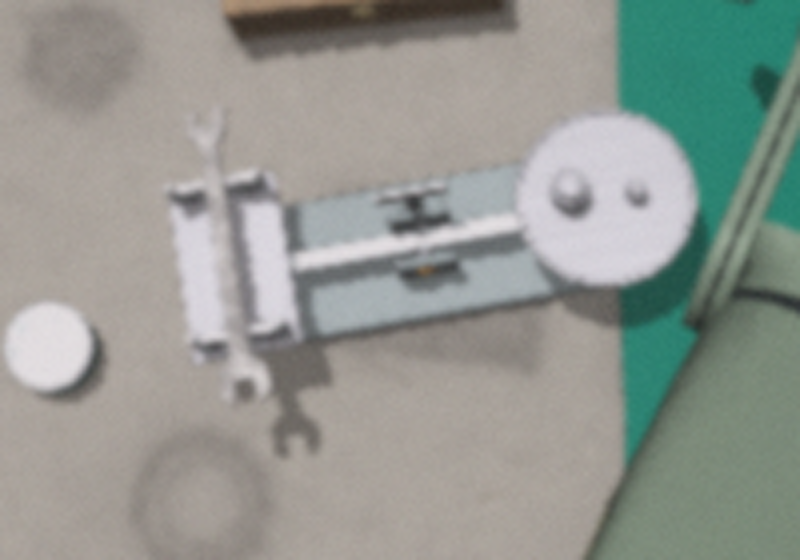

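```bash
python3 -c "
from workcell import arm
print(arm.hand_in())"
```

```text
the job is handed in; nothing more can be done
None
```

I laid the spanner across both cradle rests, then stood the 100 g weight and after it the 20 g weight on the flat pan. I handed the job in at about 22 s. The unused 50 g weight stays on the board, and I never touched the gear, the bearing ring or the tin.

**Level:** in the scene camera, both pans sit within about 0.25 pixel of where they were with the balance empty, roughly 0.7 mm or 0.005 rad. That is about the limit of what the picture can show. The match on the flat pan was weaker (0.71, against 0.99 on the cradle side) because the weights now stand in that view. The hint that the flat pan is slightly high is therefore within the uncertainty.

**Placing:** the last top and scene pictures show the spanner across both rests, between the upturned ends. Both weights stand upright well inside the rim, and the gripper is clear of everything. No reported force passed about 4 N.

The top camera first put the cradle centre about 8 mm away from the position the wrist camera and the flat pan gave. I used the wrist camera's position, and the spanner came down centred.

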